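# Check in tins of fixings at the bench scanner

### The job

Check the tins of fixings in: first lift the blue dust cover off the scanner and set it down upright on the bench well clear of it, then stand every tin upright on a white ring of its own in front of the scanner with its bar code turned squarely to the window, and press the green scan button fully down with all of them in place. Afterwards stand all the tins upright on the green mat and put the dust cover back fully home on the scanner. Leave the other things on the bench where they are.

Things in the scene. Friction and masses are not known exactly. Their poses are not given: they have to be found in the camera images.
- scanner: fixed grey scanner bar on the bench, 50 mm deep (x) by 270 mm long (y) by 75 mm high. Origin: centre of its underside, on the bench. Its three dark windows with a red line face its -x side (towards the robot, turned by up to about 0.12 rad); nothing else on it moves. Position and heading differ from run to run.
- ring_0 (a point): centre of the printed white ring (60 mm across, flat on the bench, height 0) in front of window 0, 85 mm from the scanner's middle along its -x; axes as the scanner's. Neighbouring rings are 95 mm apart. A tin on it faces its window squarely when the tin's x axis points along the scanner's +x axis.
- ring_1 (a point): centre of the printed white ring (60 mm across, flat on the bench, height 0) in front of window 1, 85 mm from the scanner's middle along its -x; axes as the scanner's. Neighbouring rings are 95 mm apart. A tin on it faces its window squarely when the tin's x axis points along the scanner's +x axis.
- ring_2 (a point): centre of the printed white ring (60 mm across, flat on the bench, height 0) in front of window 2, 85 mm from the scanner's middle along its -x; axes as the scanner's. Neighbouring rings are 95 mm apart. A tin on it faces its window squarely when the tin's x axis points along the scanner's +x axis.
- dust_cover: loose blue dust cover, an upside-down tray 70 mm (x) by 290 mm (y) by 49 mm high, 4 mm walls, open below (inside 62 by 282 by 45 mm deep), 0.2 kg, bar handle on top. Origin: centre of its lower rim (height 0 when stood on the bench). At the start it sits on the scanner, centred, its origin 30 mm above the bench, with 6 mm play all round. Either way round fits.
- cover_handle (a point): middle of the cover's handle, a straight bar 16 mm wide (x) by 16 mm high by 112 mm long (along the cover's y), 87 mm above the cover's lower rim, directly above its centre of mass; 30 mm free height under the bar between two posts 48 mm either side of the middle.
- scan_button (a joint): travel of the green scan button, 0 up, 0.006 m when fully pressed down; springs back; about 4 N presses it fully.
- scan_button_top (a point): centre of the top of the green scan button (32 mm across, pressed straight down) in a black housing on the bench, fixed to the scanner at its -y end, 190 mm from its middle.
- checked_mat: thin flat green mat with a white border lying on the bench, 120 mm (x) by 230 mm (y), under 2 mm thick and without effect on what stands there (tins on it stand at height 0). Origin: its centre. Position and heading differ from run to run.
- tin_red: red tin of fixings with a black lid, a loose solid upright cylinder 48 mm across (lid 49 mm) and 62 mm high, 0.15 kg, bottom-heavy (mass centre about 14 mm up), standing on the bench. May be absent in a run (then None). Origin: centre of its underside; z up. A black-and-white bar code label (24 by 34 mm) is on its +x side only; a white stripe on the lid runs from the middle towards the label.
- tin_blue: blue tin of fixings with a black lid, a loose solid upright cylinder 48 mm across (lid 49 mm) and 62 mm high, 0.15 kg, bottom-heavy (mass centre about 14 mm up), standing on the bench. May be absent in a run (then None). Origin: centre of its underside; z up. A black-and-white bar code label (24 by 34 mm) is on its +x side only; a white stripe on the lid runs from the middle towards the label.
- tin_yellow: yellow tin of fixings with a black lid, a loose solid upright cylinder 48 mm across (lid 49 mm) and 62 mm high, 0.15 kg, bottom-heavy (mass centre about 14 mm up), standing on the bench. May be absent in a run (then None). Origin: centre of its underside; z up. A black-and-white bar code label (24 by 34 mm) is on its +x side only; a white stripe on the lid runs from the middle towards the label.
- tin_red_label (a point): middle of the bar code label of tin_red, on its surface 24 mm from the axis along the tin's +x, 30 mm up
- tin_blue_label (a point): middle of the bar code label of tin_blue, on its surface 24 mm from the axis along the tin's +x, 30 mm up
- tin_yellow_label (a point): middle of the bar code label of tin_yellow, on its surface 24 mm from the axis along the tin's +x, 30 mm up
- chisel_25: bystander: chisel with an orange handle, 275 mm long, lying at the back left
- tape_1: bystander: roll of masking tape, 96 mm across, 25 mm high, lying at the back left. In front of it, left of the wooden drilling jig with a red-handled clamp, the bench is free (x 0.30 to 0.60, y 0.28 to 0.42): the dust cover fits there with its long side along x
Mind the look-alikes: they are no part of the job. Leave any orange or turquoise look-alike of the tin_yellow alone.

How it is judged:
On the way, in this order (a step that is already met when the one before it is completed fails the run):
1. the dust cover stands upright on the bench, let go, clear of the scanner (height (world z) of dust_cover below 0.008 m and angle between dust_cover's own z axis and vertical below 0.1 rad and horizontal distance between dust_cover and scanner above 0.12 m and contact force between the fingers and dust_cover below 0.2 N), for 0.2 s.
2. every tin stands on a ring with its bar code facing the window, the cover still off ((horizontal distance between tin_red and ring_0 below 0.015 m or horizontal distance between tin_red and ring_1 below 0.015 m or horizontal distance between tin_red and ring_2 below 0.015 m) and angle between the x axis of each of tin_red, tin_blue, tin_yellow and the x axis of scanner, either way round below 0.3 rad and x of each of tin_red_label, tin_blue_label, tin_yellow_label in the frame of scanner above -0.085 m and angle between each of tin_red, tin_blue, tin_yellow, dust_cover's own z axis and vertical below 0.1 rad and height (world z) of each of tin_red, tin_blue, tin_yellow below 0.006 m and (horizontal distance between tin_blue and ring_0 below 0.015 m or horizontal distance between tin_blue and ring_1 below 0.015 m or horizontal distance between tin_blue and ring_2 below 0.015 m) and (horizontal distance between tin_yellow and ring_0 below 0.015 m or horizontal distance between tin_yellow and ring_1 below 0.015 m or horizontal distance between tin_yellow and ring_2 below 0.015 m) and height (world z) of dust_cover below 0.008 m and horizontal distance between dust_cover and scanner above 0.12 m), for 0.2 s.
3. the scan button is pressed fully down while every tin is in place (all of step 2 and value of joint scan_button above 0.0048 m), for 0.05 s.
At the end, for the whole second after the job is handed in: every tin stands upright, at rest, its centre on the green mat; the dust cover rests level on the scanner (within 12 mm and 0.08 rad, origin under 34 mm up). On the way: each tin within 15 mm of a ring centre, label within 0.3 rad of square to the window; button over 4.8 mm down (x of tin_red in the frame of checked_mat between -0.055 and 0.055 m and y of tin_red in the frame of checked_mat between -0.11 and 0.11 m and angle between each of tin_red, tin_blue, tin_yellow's own z axis and vertical below 0.1 rad and height (world z) of each of tin_red, tin_blue, tin_yellow below 0.006 m and linear speed of each of tin_red, tin_blue, tin_yellow, dust_cover below 0.02 m/s and x of tin_blue in the frame of checked_mat between -0.055 and 0.055 m and y of tin_blue in the frame of checked_mat between -0.11 and 0.11 m and x of tin_yellow in the frame of checked_mat between -0.055 and 0.055 m and y of tin_yellow in the frame of checked_mat between -0.11 and 0.11 m and horizontal distance between dust_cover and scanner below 0.012 m and angle between the x axis of dust_cover and the x axis of scanner, either way round below 0.08 rad and z of dust_cover in the frame of scanner below 0.034 m and angle between dust_cover's own z axis and vertical below 0.05 rad); the robot touches nothing.
It fails at once if the orange-handled chisel is moved more than 4 cm (distance of chisel_25 from where it was at the start of the episode above 0.04 m).
It fails at once if the roll of masking tape is moved more than 4 cm (distance of tape_1 from where it was at the start of the episode above 0.04 m).
Of tin_red, tin_blue, tin_yellow only 2 to 3 are there at a start; the rules pass over those that are not, and their reading is None.
At some moment in a run one of tin_red, tin_blue, tin_yellow may be knocked a few centimetres aside while the robot is not near it.
It also fails if it takes over 210 s, if anything falls off the work surface, if the arm or the gripper's body presses on something with over 40 N, if the wrist force passes 120 N, or if a joint passes its speed limit or range.

### The arm

A 6-joint arm with a two-finger parallel gripper is mounted at the origin on the work surface; the furniture and walls round the work are solid. World frame = base frame: x ahead of the robot, y to its left, z up, the work surface at z = 0. Lengths are in m, angles in rad, forces in N, time in s.
With the tool pointing down it reaches from about 0.3 to 0.775 m from the base axis. Payload 14.6 kg.
Tool frame: the origin (TCP) lies midway between the tips of the shut fingers; the grasp point (between the pads) lies 19 mm behind it (ctrl.tcp_to_grasp is the z of the grasp point in the tool frame, in m); z points along the fingers, y is the line along which they close (so a half turn about z gives the same grasp; the last joint's range is limited). The gripper opens to 94 mm and grips with 3 to 60 N. Pads are 16 mm wide; open, the fingers measure 119 mm over their backs; the gripper's body (75 mm by 177 mm) begins 78 mm behind the grasp point.
Start: joints at [1.131, 0.3, 1.521, -0, 1.321, -0.067], TCP at [0.2, 0.512, 0.205] pointing down, gripper open.
Joint ranges: [-3.03, 3.03], [-0.79, 2.21], [0.23, 2.52], [-1.04, 4.18], [0, 3.07], [-2.55, 2.55]. Speed limits (rad/s): [2.22, 2.22, 2.57, 3.14, 3.14, 3.14].

### API

Orientations are given as [roll, pitch, yaw] about the fixed x, y, z axes, in that order (R = Rz(yaw) Ry(pitch) Rx(roll)).
In Python, from station import monitor, camera, ctrl gives the robot as it stands.
- The arm moves only by the tool apply_moves, never from a script. Its argument "plan" is one flat list of numbers, 4 for each row, row after row: the shift along the tool's x, y, z in mm, then the turn about the tool's z in rad. In form: [dx, dy, dz, spin, dx, dy, dz, spin, ...]. A call has 1 to 20 rows; each row shifts and turns the commanded pose from where the row before left it, along the tool's axes as they then stand; what a row does not reach is not made up. A row lasts 1/10 s, in which the tool goes at most 50 mm and 8.59 degrees, less where a joint would pass 70% of its speed; a pose out of reach is approached as far as the arm can. A call is refused whole if a number of a shift passes 50 or a number of a turn 0.15, either way. A call with a gripper value outside its range is refused whole. "hand" is the gripper command: -1 is shut, 1 is fully open, values between are in proportion, set as the call begins (left out, the last holds). The fingers move at their own pace and stop on an object; "squeeze" is the grip in N (left out, the last holds). Time passes only in rows, so rows that do not move let the fingers close. It gives the time, the measured TCP pose, the force, the opening and the grip force at its end, in the units of the state.
- monitor.get_obs(): the state, without advancing time (a new reading comes with each control period).
- camera(name): name is "scene" or "side" or "wrist"; returns a dict with "image" (400x640x3 uint8, red, green, blue), "range_z" (400x640 float32, m along the optical axis (not along the pixel's ray), 0 where there is no reading), "mtx" (3x3 intrinsics, pixels), "rvec" (rotation vector, rad) and "tvec" (3), from world to camera coordinates, as OpenCV has them. Camera axes: x right, y down, z forward; pixel columns grow to the right and rows downward; lengths in m; the calibration is good to about 2 mm. A picture is of the moment at which its call begins.
- ctrl.hand_in(): hands the job in; it is judged then, once.
The state is a dict: "time_s": time; "qpos": joint angles; "joint_vel": joint speeds; "tau": joint torques, N m; "ee_pos": TCP position; "eef_rot": TCP orientation; "force": force on the tool from outside, world axes, zero at the start; "moment": the same for the moment, N m; "grip_width": finger opening in m; "grip_force": force on a finger pad.
Only numpy, scipy, OpenCV 4.12 (cv2) and the standard library are available. Lean on these libraries where they do the work, as an engineer would, in place of code of your own. Each camera call takes 0.05 s, during which the arm holds its last target. There are 200 camera calls.

## Working session

There is one attempt and no reset: what is moved stays moved. The work goes in short steps, Python scripts to look and compute and a tool call to move; the robot and the scene stay as the last step left them, time stands still between calls to the robot, and variables do not carry over. Pictures are saved under pics/ and viewed, at most 14 in all, crops included, and the job is handed in when it is done.

Besides the shell and the picture viewer there is one more tool, called after ">>>" as a command line: name --argument value ..., lists and objects as JSON in quotes. apply_moves: Moves the arm, as the interface text tells. Its arguments: {"type":"object","properties":{"plan":{"type":"array","items":{"type":"number"}},"hand":{"type":"number"},"squeeze":{"type":"number"}},"required":["plan"]}

```bash
ls; mkdir -p pics; cat > h.py <<'E'
import numpy as np, cv2
from station import monitor, camera, ctrl
def shot(n,f=None):
    c=camera(n)
    if f: cv2.imwrite('pics/'+f,c['image'][...,::-1])
    return c
def cloud(c):
    z=c['range_z']; K=c['mtx']; v,u=np.indices(z.shape)
    P=np.stack([(u-K[0,2])/K[0,0]*z,(v-K[1,2])/K[1,1]*z,z],-1)
    R=cv2.Rodrigues(np.array(c['rvec'],float))[0]
    return (P-np.array(c['tvec']).ravel())@R
def ray(c,uv,h):
    K=c['mtx'];R=cv2.Rodrigues(np.array(c['rvec'],float))[0];t=np.array(c['tvec']).ravel()
    uv=np.atleast_2d(np.array(uv,float))
    d=np.c_[(uv[:,0]-K[0,2])/K[0,0],(uv[:,1]-K[1,2])/K[1,1],np.ones(len(uv))]@R
    o=-R.T@t
    return o+d*((h-o[2])/d[:,2])[:,None]
E
python3 - <<'E'
from h import *
print(monitor.get_obs())
for n in ['scene','side']:
    c=shot(n,n+'0.png'); print(n,c['mtx'].tolist(),(-cv2.Rodrigues(np.array(c['rvec'],float))[0].T@np.array(c['tvec']).ravel()))
E
```

```text
pics
{'time_s': 0.0, 'qpos': array([ 1.13142332e+00,  3.00500464e-01,  1.52156486e+00, -1.15629438e-05,
        1.32067905e+00, -6.66203860e-02]), 'joint_vel': array([4.26156572e-05, 4.53345221e-04, 1.45475538e-03, 8.10756276e-04,
       2.74595360e-04, 1.61236010e-03]), 'tau': array([ 1.69344908e-04, -5.31822038e+01, -3.52738917e+01,  7.08097452e-02,
        2.45916046e-02, -9.64189940e-05]), 'ee_pos': array([0.20020806, 0.51199637, 0.20487708]), 'eef_rot': array([-3.14044274e+00, -6.54962511e-05,  2.76884286e+00]), 'force': array([-0.18612499, -0.91657013,  0.01146962]), 'moment': array([0.00945407, 0.01040103, 0.01642404]), 'grip_force': 0.0, 'grip_width': 0.09406153334306783}
scene [[446.0259468806416, 0.0, 316.87046140899116], [0.0, 446.0259468806416, 203.5517415007422], [0.0, 0.0, 1.0]] [-0.32447272 -0.74373     1.05798942]
side [[483.99605969707693, 0.0, 317.76172648016745], [0.0, 483.99605969707693, 192.38994785696926], [0.0, 0.0, 1.0]] [-0.0134078  -0.99600571  0.55045158]
```

View pics/scene0.png

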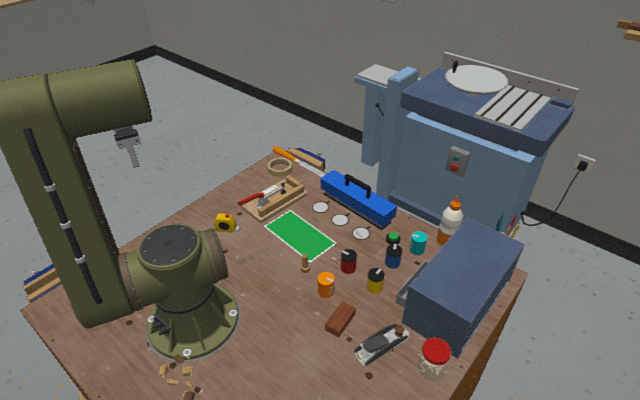

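View pics/side0.png

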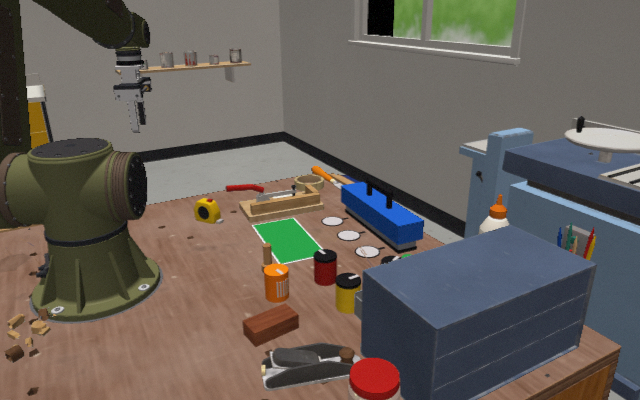

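Scene view: the blue cover is at (357,197), the rings at (321,207), (340,219) and (361,233), the mat at (300,236), and the button at (393,238). The tins are red (349,261), yellow (376,281) and blue (393,255). The orange (326,285) and turquoise (418,243) tins are look-alikes and stay put. Next I'll measure positions and check one enlarged crop.

```bash
cat > m.py <<'E'
from h import *
def blob(m,k=1):
    n,l,s,ct=cv2.connectedComponentsWithStats(m.astype(np.uint8))
    o=1+np.argsort(-s[1:,4])[:k]; return [(l==i) for i in o]
E
python3 - <<'E'
from m import *
c=shot('scene'); im=c['image']; P=cloud(c)
cv2.imwrite('pics/crop1.png',cv2.resize(im[160:310,255:455],None,fx=4,fy=4,interpolation=cv2.INTER_CUBIC)[...,::-1])
H,S,V=[x.astype(int) for x in cv2.split(cv2.cvtColor(im,cv2.COLOR_RGB2HSV))]
X,Y,Z=P[...,0],P[...,1],P[...,2]
ok=(c['range_z']>0)&(X>.2)&(X<1.0)&(Y>-.5)&(Y<.6)
# mat
mk=ok&(H>50)&(H<75)&(S>150)&(Z<.02)
b=blob(mk)[0]; cn=cv2.findContours(b.astype(np.uint8),cv2.RETR_EXTERNAL,cv2.CHAIN_APPROX_NONE)[0][0][:,0]
w=ray(c,cn,0.0)[:,:2].astype(np.float32); print('mat',cv2.minAreaRect(w))
# rings
mk=ok&(S<60)&(V>130)&(abs(Z)<.015)
for b in blob(mk,12):
    v,u=np.nonzero(b); w=ray(c,np.c_[u,v],0)[:,:2]; print('white',b.sum(),u.mean().round(),v.mean().round(),w.mean(0).round(4),np.ptp(w,axis=0).round(3), ((w.max(0)+w.min(0))/2).round(4))
# cover top
mk=ok&(H>100)&(H<125)&(S>150)&(Z>.065)&(Z<.09)
b=blob(mk)[0]; w=P[b]; print('cover',cv2.minAreaRect(w[:,:2].astype(np.float32)),w[:,2].mean())
mk=ok&(Z>.108)&(Z<.13)&(X>.5)&(V<90); b=blob(mk)[0]; w=P[b]; print('handle',cv2.minAreaRect(w[:,:2].astype(np.float32)),w[:,2].mean(),len(w))
# lids
mk=ok&(Z>.054)&(Z<.068)&(V<90)
for b in blob(mk,8):
    w=P[b]; v,u=np.nonzero(b); print('dark',b.sum(),u.mean().round(),v.mean().round(),cv2.minAreaRect(w[:,:2].astype(np.float32)),w[:,2].mean().round(4))
mk=ok&(H>50)&(H<75)&(S>130)&(Z>.02)
for b in blob(mk,2):
    w=P[b]; print('grn',len(w),cv2.minAreaRect(w[:,:2].astype(np.float32)),w[:,2].mean())
E
```

```text
mat ((0.43830323219299316, -0.002159595489501953), (0.215951606631279, 0.10590529441833496), 84.49354553222656)
white 288 300.0 235.0 [ 0.4379 -0.0067] [0.146 0.244] [ 0.439  -0.0016]
white 143 361.0 233.0 [ 0.5746 -0.1568] [0.052 0.051] [ 0.5753 -0.1566]
white 137 312.0 169.0 [0.7429 0.203 ] [0.037 0.129] [0.7412 0.2095]
white 127 340.0 219.0 [ 0.5817 -0.0621] [0.052 0.051] [ 0.5816 -0.0614]
white 118 320.0 207.0 [0.5899 0.0337] [0.052 0.051] [0.5903 0.0342]
white 99 391.0 335.0 [ 0.3107 -0.4496] [0.04  0.034] [ 0.3127 -0.451 ]
white 88 363.0 355.0 [ 0.2164 -0.4276] [0.035 0.038] [ 0.219  -0.4249]
white 46 406.0 333.0 [ 0.3422 -0.4789] [0.032 0.023] [ 0.3386 -0.4789]
white 14 237.0 228.0 [0.3258 0.1822] [0.016 0.016] [0.3249 0.1825]
white 5 333.0 258.0 [ 0.429  -0.1568] [0.006 0.008] [ 0.4286 -0.1574]
white 3 403.0 342.0 [ 0.3145 -0.485 ] [0.004 0.002] [ 0.3147 -0.4852]
white 2 427.0 238.0 [ 0.6977 -0.3383] [0.004 0.002] [ 0.6977 -0.3383]
cover ((0.6619555950164795, -0.07072558999061584), (0.29139724373817444, 0.07745695859193802), 85.69115447998047) 0.07909290393894887
handle ((0.6
[... 734 characters left out ...]
 (0.005498785525560379, 0.057799242436885834), 86.49674224853516) 0.062
dark 16 416.0 242.0 ((0.6046201586723328, -0.3452783226966858), (0.009326083585619926, 0.03239535540342331), 14.342548370361328) 0.057
dark 7 404.0 291.0 ((0.4103161096572876, -0.42105919122695923), (0.023262793198227882, 0.0013206657022237778), 3.243145227432251) 0.0657
dark 5 365.0 209.0 ((0.6239161491394043, -0.133820578455925), (0.016270369291305542, 0.0027838333044201136), 75.21276092529297) 0.0601
grn 45 ((0.6121065020561218, -0.2553751766681671), (0.02845299243927002, 0.02892978861927986), 61.00320053100586) 0.02371622279280278
grn 1 ((0.6595757603645325, -0.03335627168416977), (0.0, 0.0), 0.0) 0.12104255467352534
```

View pics/crop1.png

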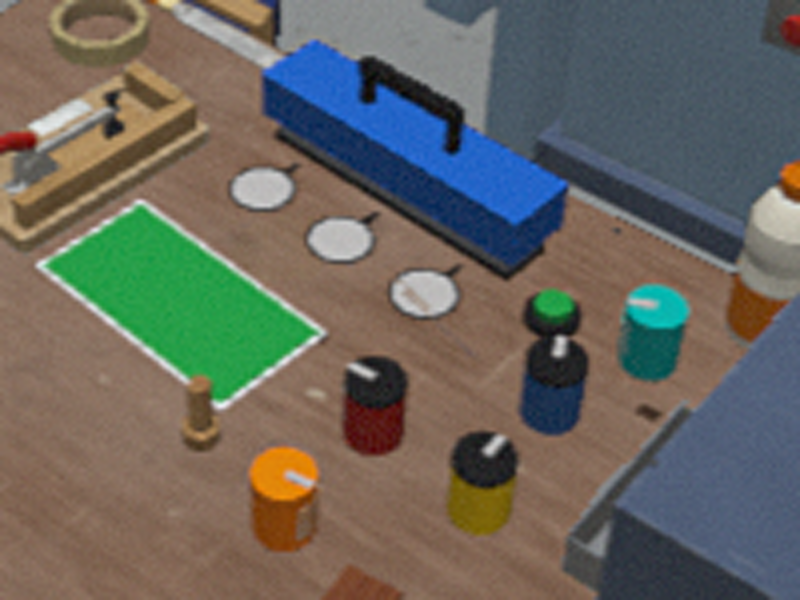

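The crop confirms the black-lidded red, blue and yellow tins; orange and turquoise have no black lid. Next I'll read the lid stripes and plan the approach to the cover.

```bash
cat >> m.py <<'E'
TH=-0.0785
def W(a): return (a+np.pi)%(2*np.pi)-np.pi
def pl(x,y,z,yaw=None,frm=None):
    """spin first, then shift (tool mm); TCP target"""
    o=monitor.get_obs(); p=o['ee_pos'] if frm is None else np.array(frm[:3]); y0=o['eef_rot'][2] if frm is None else frm[3]
    if yaw is None: yaw=y0
    s=-W(yaw-y0); d=np.array([x,y,z])-p
    tx=np.array([np.cos(yaw),np.sin(yaw)]); ty=np.array([np.sin(yaw),-np.cos(yaw)])
    r=(d[:2]@tx*1e3,d[:2]@ty*1e3,-d[2]*1e3)
    print('spin %.3f  shift %.1f %.1f %.1f  | len %.0f  q6 goal %.2f'%(s,*r,np.linalg.norm(r),np.arctan2(y,x)+np.pi/2-yaw))
def stripes(c,cs,h=.062):
    im=c['image'].astype(int); sat=np.ptp(im,axis=2); v,u=np.nonzero((im.min(2)>110)&(sat<70))
    w=ray(c,np.c_[u,v],h)[:,:2]
    for k,cc in cs.items():
        d=w-cc; m=(np.hypot(*d.T)<.0235); e=d[m].mean(0) if m.sum() else np.zeros(2)
        print('stripe',k,m.sum(),e.round(4),'ang %.3f'%np.arctan2(e[1],e[0]))
def lids(c,R=.0245,xlim=(.25,.75),ylim=(-.42,.45)):
    """dark lid tops: depth blob -> contour on z=.062"""
    P=cloud(c); im=c['image'].astype(int)
    m=(P[...,2]>.055)&(P[...,2]<.07)&(P[...,0]>xlim[0])&(P[...,0]<xlim[1])&(P[...,1]>ylim[0])&(P[...,1]<ylim[1])&(c['range_z']>0)
    out=[]
    for b in blob(m,8):
        if b.sum()<60: continue
        cn=cv2.findContours(b.astype(np.uint8),cv2.RETR_EXTERNAL,cv2.CHAIN_APPROX_NONE)[0][0][:,0]
        (x,y),r=cv2.minEnclosingCircle(ray(c,cn,.062)[:,:2].astype(np.float32)); u,v=cn.mean(0)
        print('lid px',int(u),int(v),'xy %.4f %.4f r %.4f'%(x,y,r),im[b].mean(0).round()); out.append((x,y))
    return out
E
python3 - <<'E'
from m import *
c=shot('scene'); lids(c)
stripes(c,dict(red=(.422,-.2185),yel=(.413,-.3237),blu=(.527,-.3124)))
P=cloud(c); 
for n,(x0,x1,y0,y1) in dict(box=(.3,.8,-.6,-.36),jig=(.3,.62,.05,.28),free=(.28,.62,.28,.45)).items():
    m=(P[...,0]>x0)&(P[...,0]<x1)&(P[...,1]>y0)&(P[...,1]<y1)&(P[...,2]>.015)&(c['range_z']>0)
    q=P[m]; print(n,len(q),q.min(0).round(3) if len(q) else '',q.max(0).round(3) if len(q) else '')
pl(.664,-.069,.21,1.492)
E
```

```text
lid px 357 202 xy 0.6571 -0.0702 r 0.1495 [22. 48. 90.]
lid px 325 278 xy 0.3073 -0.2230 r 0.0266 [210. 128.  28.]
lid px 375 274 xy 0.4110 -0.3231 r 0.0272 [53. 51. 49.]
lid px 348 255 xy 0.4205 -0.2188 r 0.0282 [53. 49. 49.]
lid px 393 250 xy 0.5249 -0.3123 r 0.0280 [49. 49. 50.]
lid px 418 237 xy 0.6212 -0.3414 r 0.0292 [ 35. 164. 158.]
lid px 222 217 xy 0.2916 0.2000 r 0.0282 [187. 145.  14.]
lid px 271 192 xy 0.4876 0.1741 r 0.0617 [126. 121. 115.]
stripe red 13 [0.0036 0.0137] ang 1.313
stripe yel 14 [0.014  0.0015] ang 0.107
stripe blu 11 [0.0131 0.0071] ang 0.497
box 9045 [ 0.3   -0.6    0.015] [ 0.774 -0.36   0.201]
jig 1543 [0.3   0.109 0.015] [0.619 0.276 0.103]
free 34 [0.607 0.28  0.015] [0.619 0.322 0.031]
spin 1.277  shift -542.8 508.1 -4.9  | len 743  q6 goal -0.02
```

>>> apply_moves --plan '[0, 0, 0, 0.142, 0, 0, 0, 0.142, 0, 0, 0, 0.142, 0, 0, 0, 0.142, 0, 0, 0, 0.142, 0, 0, 0, 0.142, 0, 0, 0, 0.142, 0, 0, 0, 0.142, 0, 0, 0, 0.141, -28, 26.2, 0, 0, -28, 26.2, 0, 0, -28, 26.2, 0, 0, -28, 26.2, 0, 0, -28, 26.2, 0, 0, -28, 26.2, 0, 0, -28, 26.2, 0, 0, -28, 26.2, 0, 0, -28, 26.2, 0, 0, -28, 26.2, 0, 0, -28, 26.2, 0, 0]' --hand 0.3

```text
time_s: 2.2
ee_pos: [0.464, 0.181, 0.2054]
eef_rot: [-3.142, 0.0, 1.492]
force: [-0.4, 0.7, 0.3]
grip_width: 0.061
grip_force: 0.0
```

>>> apply_moves --plan '[-28, 26.2, 0, 0, -28, 26.2, 0, 0, -28, 26.2, 0, 0, -28, 26.2, 0, 0, -28, 26.2, 0, 0, -28, 26.2, 0, 0, -28, 26.2, 0, 0, -20, 20, 0, 0, -10, 12, 0, 0, 0, 0, 0, 0, 0, 0, 0, 0]'

```text
time_s: 3.3
ee_pos: [0.6598, -0.0595, 0.205]
eef_rot: [-3.141, -0.0, 1.492]
force: [-0.2, 0.2, 0.8]
grip_width: 0.0608
grip_force: 0.0
```

```bash
python3 - <<'E'
from m import *
o=monitor.get_obs(); print(o['ee_pos'],o['eef_rot'],o['qpos'][5])
c=shot('wrist','w1.png'); P=cloud(c); im=c['image'].astype(int)
R=cv2.Rodrigues(np.array(c['rvec'],float))[0]; print('cam',(-R.T@np.array(c['tvec']).ravel()).round(3),R[2].round(2))
m=(P[...,2]>.112)&(P[...,2]<.135)&(abs(P[...,0]-.664)<.06)&(abs(P[...,1]+.069)<.1)&(c['range_z']>0)
for b in blob(m,3):
    v,u=np.nonzero(b); print(len(u),u.mean(),v.mean(),P[b].mean(0),cv2.minAreaRect(ray(c,np.c_[u,v],.125)[:,:2].astype(np.float32)))
E
```

```text
[ 0.65982844 -0.05949285  0.2050061 ] [-3.14079838e+00 -1.70429484e-04  1.49171457e+00] -0.0661775163460258
cam [0.666 0.014 0.385] [-0.02 -0.25 -0.97]
2138 327.0392890551918 212.433582787652 [ 0.66447022 -0.0658906   0.12484119] ((0.6642816066741943, -0.06919881701469421), (0.11061803251504898, 0.01566159538924694), 86.1197280883789)
```

View pics/w1.png

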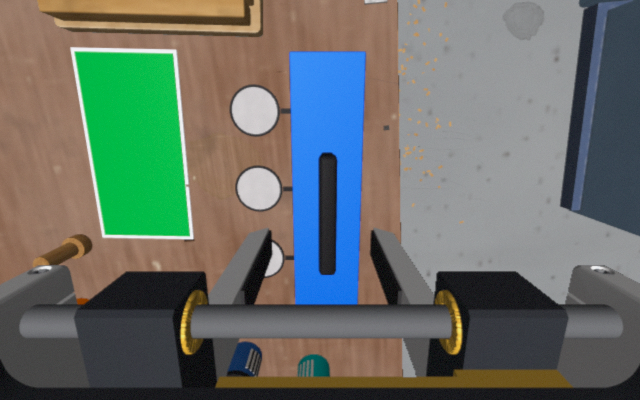

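The wrist view shows the handle bar at (328,213) between the open fingers, with the rings at (254,110), (259,188) and (270,258) and the mat at (133,145). I'll take refined measurements from this view and then grasp.

```bash
cat >> m.py <<'E'
def white(c,k=6,lo=25,thr=130):
    P=cloud(c); im=c['image'].astype(int)
    m=(np.ptp(im,axis=2)<40)&(im.min(2)>thr)&(abs(P[...,2])<.015)&(c['range_z']>0)&(P[...,0]<.64)
    for b in blob(m,k):
        v,u=np.nonzero(b); w=ray(c,np.c_[u,v],0)[:,:2].astype(np.float32)
        (x,y),r=cv2.minEnclosingCircle(w); print('white n%d px %d %d circ %.4f %.4f r %.4f'%(len(u),u.mean(),v.mean(),x,y,r),cv2.minAreaRect(w))
E
python3 - <<'E'
from m import *
c=shot('wrist'); white(c)
pl(.6643,-.0692,.098,np.pi/2-.07)
E
```

```text
white n2099 px 137 137 circ 0.4349 -0.0047 r 0.1307 ((0.43526679277420044, -0.004794716835021973), (0.2329999953508377, 0.12263273447751999), 84.26406860351562)
white n1685 px 254 110 circ 0.5866 0.0309 r 0.0275 ((0.5867136716842651, 0.030672406777739525), (0.05387229099869728, 0.05366876721382141), 6.056624412536621)
white n1395 px 258 188 circ 0.5791 -0.0644 r 0.0274 ((0.5791782140731812, -0.06444361805915833), (0.05377507209777832, 0.0524398535490036), 83.5301742553711)
white n317 px 274 260 circ 0.5807 -0.1625 r 0.0245 ((0.5886099934577942, -0.16512548923492432), (0.048869337886571884, 0.01820422150194645), 71.4229507446289)
spin -0.008  shift -9.9 5.2 107.6  | len 108  q6 goal -0.03
```

>>> apply_moves --plan '[-5, 2.6, 10, 0, -4.9, 2.6, 20, 0, 0, 0, 30, 0, 0, 0, 30, 0, 0, 0, 17, 0, 0, 0, 0, 0, 0, 0, 0, 0]'

```text
time_s: 4.1
ee_pos: [0.6647, -0.07, 0.0989]
eef_rot: [3.141, 0.0, 1.492]
force: [-0.3, -0.1, 0.7]
grip_width: 0.0613
grip_force: 0.0
```

>>> apply_moves --plan '[0, 0, 0, 0, 0, 0, 0, 0, 0, 0, 0, 0, 0, 0, 0, 0, 0, 0, 0, 0, 0, 0, 0, 0, 0, 0, 0, 0, 0, 0, 0, 0, 0, 0, -10, 0, 0, 0, -25, 0, 0, 0, -30, 0, 0, 0, -30, 0, 0, 0, -15, 0, 0, 0, 0, 0, 0, 0, 0, 0]' --hand -1 --squeeze 30

```text
time_s: 5.6
ee_pos: [0.6643, -0.0701, 0.2072]
eef_rot: [-3.14, -0.0, 1.492]
force: [0.8, 0.2, -1.8]
grip_width: 0.0158
grip_force: 30.0
```

```bash
python3 - <<'E'
from m import *
c=shot('side','s1.png')
pl(.445,.35,.2)
pl(.445,.35,.11,np.pi,frm=(.445,.35,.2,monitor.get_obs()['eef_rot'][2]))
E
```

```text
spin -0.000  shift 401.5 -251.5 6.5  | len 474  q6 goal 0.75
spin -1.650  shift 0.0 0.0 90.0  | len 90  q6 goal -0.90
```

View pics/s1.png

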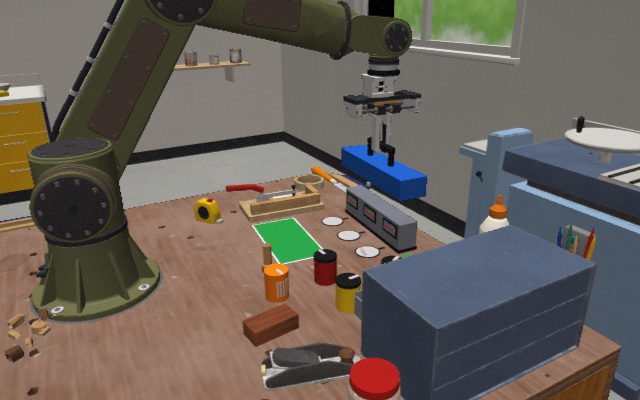

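The cover is off and gripped at (385,170), and the windows are visible facing the robot. I'll carry it to the free area.

>>> apply_moves --plan '[15, -9.5, -10, 0, 30, -18, -10, 0, 33, -20.8, 0, 0, 33, -20.8, 0, 0, 33, -20.8, 0, 0, 33, -20.8, 0, 0, 33, -20.8, 0, 0, 33, -20.8, 0, 0, 33, -20.8, 0, 0, 33, -20.8, 0, 0, 33, -20.8, 0, 0, 33, -20.8, 0, 0, 26.5, -16, 0, 0, 0, 0, 0, -0.08, 0, 0, 0, -0.12, 0, 0, 0, -0.145, 0, 0, 0, -0.145, 0, 0, 0, -0.145, 0, 0, 0, -0.145, 0, 0, 0, -0.145]'

```text
time_s: 7.65
ee_pos: [0.4446, 0.3501, 0.2279]
eef_rot: [-3.14, -0.0, 2.423]
force: [0.2, 1.3, -2.2]
grip_width: 0.016
grip_force: 30.0
```

>>> apply_moves --plan '[0, 0, 0, -0.145, 0, 0, 0, -0.145, 0, 0, 0, -0.145, 0, 0, 0, -0.145, 0, 0, 0, -0.1, 0, 0, 0, -0.045, 0, 0, 20, 0, 0, 0, 30, 0, 0, 0, 30, 0, 0, 0, 15, 0, 0, 0, 0, 0, 0, 0, 0, 0]'

```text
time_s: 8.85
ee_pos: [0.4452, 0.3502, 0.1339]
eef_rot: [3.142, -0.0, -3.141]
force: [0.6, 0.7, -1.6]
grip_width: 0.0159
grip_force: 30.0
```

```bash
python3 - <<'E'
from m import *
pl(.445,.35,.070,np.pi); print(monitor.get_obs()['ee_pos'],monitor.get_obs()['force'])
c=shot('side','s2.png')
E
```

```text
spin 0.001  shift 0.2 -0.2 63.9  | len 64  q6 goal -0.90
[0.44523134 0.35022111 0.1339065 ] [ 0.56875707  0.7413634  -1.59639362]
```

View pics/s2.png

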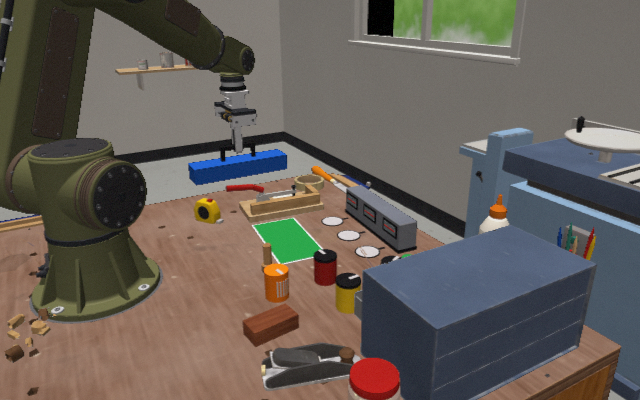

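The cover hangs level above the free area, clear of the jig and the tape. Now I'll lower and release it.

>>> apply_moves --plan '[0, 0, 15, 0, 0, 0, 20, 0, 0, 0, 15, 0, 0, 0, 8, 0, 0, 0, 4, 0, 0, 0, 2, 0, 0, 0, 0, 0, 0, 0, 0, 0]'

```text
time_s: 9.7
ee_pos: [0.4458, 0.3501, 0.0701]
eef_rot: [3.141, 0.001, -3.141]
force: [0.8, 1.3, -2.0]
grip_width: 0.016
grip_force: 30.0
```

>>> apply_moves --plan '[0, 0, 0, 0, 0, 0, 0, 0, 0, 0, 0, 0, 0, 0, 0, 0, 0, 0, 0, 0, 0, 0, -15, 0, 0, 0, -30, 0, 0, 0, -40, 0, 0, 0, -40, 0, 0, 0, -25, 0, 0, 0, 0, 0]' --hand 0.4

```text
time_s: 10.8
ee_pos: [0.4466, 0.3507, 0.2245]
eef_rot: [3.138, 0.006, -3.141]
force: [-0.3, -0.4, 0.0]
grip_width: 0.0657
grip_force: 0.0
```

```bash
cat >> m.py <<'E'
def cover():
    c=shot('wrist'); P=cloud(c); im=c['image'].astype(int)
    m=(im[...,2]>im[...,0]+60)&(P[...,2]>.03)&(P[...,2]<.1)&(c['range_z']>0)
    b=blob(m)[0]; w=P[b]; print('cover',w[:,2].mean().round(4),cv2.minAreaRect(w[:,:2].astype(np.float32)))
E
python3 - <<'E'
from m import *
cover()
c=shot('scene'); lids(c); stripes(c,dict(red=(.421,-.2187),yel=(.4115,-.3233),blu=(.5255,-.3124)))
pl(.44,-.22,.22,np.pi/2); o=monitor.get_obs(); print(o['ee_pos'])
E
```

```text
cover 0.0501 ((0.446346640586853, 0.3502088189125061), (0.06986793130636215, 0.28934183716773987), 89.9950942993164)
lid px 358 201 xy 0.6510 -0.0689 r 0.1403 [65. 63. 64.]
lid px 325 279 xy 0.3077 -0.2241 r 0.0274 [218. 136.  31.]
lid px 375 274 xy 0.4111 -0.3237 r 0.0273 [57. 55. 52.]
lid px 348 255 xy 0.4218 -0.2196 r 0.0275 [58. 54. 54.]
lid px 393 250 xy 0.5250 -0.3121 r 0.0279 [53. 52. 54.]
lid px 418 237 xy 0.6214 -0.3413 r 0.0289 [ 38. 176. 170.]
lid px 223 217 xy 0.2902 0.1996 r 0.0285 [200. 158.  14.]
lid px 271 192 xy 0.4896 0.1713 r 0.0580 [133. 129. 122.]
stripe red 14 [0.0043 0.0134] ang 1.263
stripe yel 14 [0.0151 0.0013] ang 0.085
stripe blu 12 [0.0144 0.0065] ang 0.424
spin 1.571  shift -569.9 -5.5 0.1  | len 570  q6 goal -0.46
[0.44551788 0.34992989 0.22006273]
```

The cover is down at (0.446, 0.350) with its top at 0.050, so it stands level. Now on to the tins.

>>> apply_moves --plan '[0, 0, -5, 0.1, 0, 0, -5, 0.147, 0, 0, -5, 0.147, 0, 0, -5, 0.147, 0, 0, 0, 0.147, 0, 0, 0, 0.147, 0, 0, 0, 0.147, 0, 0, 0, 0.147, 0, 0, 0, 0.147, 0, 0, 0, 0.147, 0, 0, 0, 0.148, -20, 0, 0, 0, -40, 0, 0, 0, -40, 0, 0, 0, -40, 0, 0, 0, -40, 0, 0, 0, -40, 0, 0, 0, -40, 0, 0, 0, -40, 0, 0, 0, -40, 0, 0, 0]'

```text
time_s: 12.9
ee_pos: [0.4448, 0.0084, 0.2385]
eef_rot: [-3.14, -0.0, 1.571]
force: [-0.0, -0.2, 0.7]
grip_width: 0.0658
grip_force: 0.0
```

>>> apply_moves --plan '[-40, 0, 0, 0, -40, 0, 0, 0, -40, 0, 0, 0, -40, 0, 0, 0, -40, 0, 0, 0, -40, 0, 0, 0, -15, 0, 0, 0, 0, 0, 0, 0, 0, 0, 0, 0]'

```text
time_s: 13.8
ee_pos: [0.4454, -0.2441, 0.2389]
eef_rot: [-3.141, -0.001, 1.571]
force: [0.2, 0.0, 0.6]
grip_width: 0.0657
grip_force: 0.0
```

```bash
python3 - <<'E'
from m import *
o=monitor.get_obs(); print(o['ee_pos'],o['eef_rot'])
c=shot('wrist','w2.png'); L=lids(c)
stripes(c,{i:l for i,l in enumerate(L)})
E
```

```text
[ 0.44543986 -0.24413735  0.23885221] [-3.14055957e+00 -9.79514925e-04  1.57078423e+00]
lid px 205 165 xy 0.3110 -0.2222 r 0.0251 [247. 186.  20.]
lid px 302 161 xy 0.4238 -0.2177 r 0.0245 [80. 78. 79.]
lid px 496 73 xy 0.6399 -0.1281 r 0.0760 [58. 58. 60.]
lid px 296 246 xy 0.4143 -0.3222 r 0.0251 [71. 68. 67.]
lid px 463 257 xy 0.6243 -0.3376 r 0.0260 [ 24. 219. 215.]
lid px 385 231 xy 0.5277 -0.3092 r 0.0249 [67. 65. 68.]
lid px 218 71 xy 0.3356 -0.1197 r 0.0102 [180. 132.  79.]
stripe 0 97 [ 0.0006 -0.0131] ang -1.522
stripe 1 141 [-0.0007  0.0121] ang 1.626
stripe 2 729 [ 0.0108 -0.0006] ang -0.056
stripe 3 107 [ 0.0123 -0.0017] ang -0.140
stripe 4 92 [-0.0031  0.0081] ang 1.932
stripe 5 430 [ 0.0063 -0.004 ] ang -0.568
stripe 6 791 [-0.0047  0.0071] ang 2.154
```

View pics/w2.png

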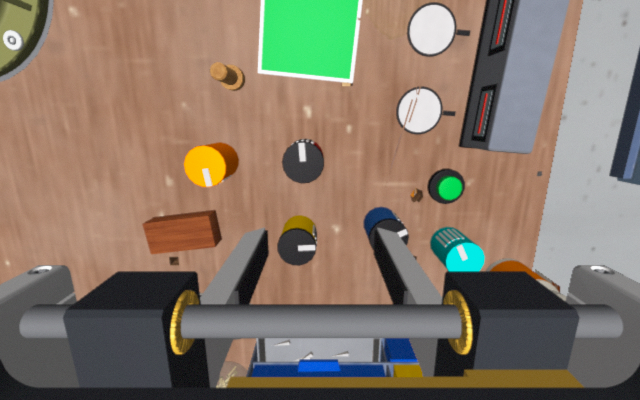

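Wrist view: red (303,160) has its stripe pointing up (+y), yellow (296,246) has its stripe pointing right (+x), and blue (388,228) is partly hidden by a finger. Orange (205,165) and turquoise (463,257) are left alone. The mat edge is at (310,40). I'll start with red.

```bash
python3 - <<'E'
from m import *
pl(.4238,-.2177,.1)
E
```

```text
spin -0.000  shift 26.2 -21.8 139.1  | len 143  q6 goal -0.48
```

>>> apply_moves --plan '[13, -10.8, 20, 0, 13.4, -10.8, 35, 0, 0, 0, 35, 0, 0, 0, 35, 0, 0, 0, 10, 0, 0, 0, 0, 0]' --hand 0.5

```text
time_s: 14.45
ee_pos: [0.4238, -0.2177, 0.104]
eef_rot: [-3.14, -0.001, 1.572]
force: [0.4, -0.2, 0.8]
grip_width: 0.0701
grip_force: 0.0
```

```bash
python3 - <<'E'
from m import *
o=monitor.get_obs(); print(o['ee_pos'],o['eef_rot'])
c=shot('wrist','w3.png'); L=lids(c); stripes(c,{i:l for i,l in enumerate(L)})
pl(.4238,-.2177,.018)
E
```

```text
[ 0.42380699 -0.21767158  0.10404607] [-3.13996057e+00 -1.06855193e-03  1.57190207e+00]
lid px 172 224 xy 0.3116 -0.2217 r 0.0258 [241. 170.  18.]
lid px 321 219 xy 0.4240 -0.2172 r 0.0249 [68. 65. 66.]
lid px 620 121 xy 0.6330 -0.1469 r 0.0584 [50. 51. 53.]
lid px 309 347 xy 0.4141 -0.3238 r 0.0241 [72. 70. 71.]
lid px 191 82 xy 0.3356 -0.1199 r 0.0105 [171. 125.  74.]
stripe 0 224 [-0.0002 -0.0134] ang -1.587
stripe 1 304 [-0.0007  0.011 ] ang 1.633
stripe 2 109 [ 0.0118 -0.0127] ang -0.821
stripe 3 1075 [0.0027 0.0095] ang 1.292
stripe 4 1754 [-0.0048  0.008 ] ang 2.113
spin -0.000  shift 0.5 -0.6 87.3  | len 87  q6 goal -0.48
```

View pics/w3.png

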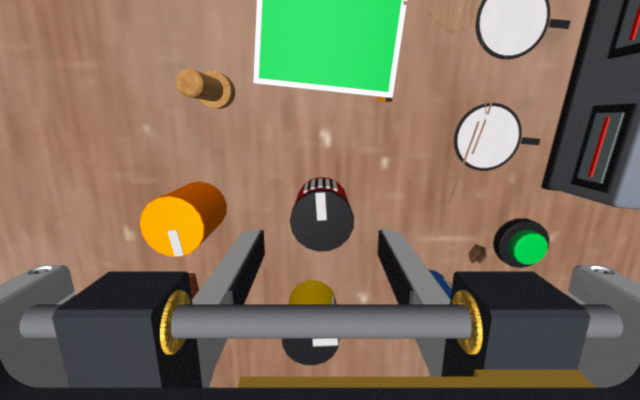

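Red's lid at (321,219) sits between the fingers with its stripe at 1.63 rad. Now I'll descend, grip, lift and carry it.

>>> apply_moves --plan '[0, 0, 30, 0, 0.5, 0, 30, 0, 0, 0, 20, 0, 0, 0, 6, 0, 0, 0, 0, 0]'

```text
time_s: 15.0
ee_pos: [0.4246, -0.2183, 0.0194]
eef_rot: [3.141, 0.0, 1.571]
force: [-0.0, 0.1, -0.8]
grip_width: 0.0703
grip_force: 0.0
```

>>> apply_moves --plan '[0, 0, 0, 0, 0, 0, 0, 0, 0, 0, 0, 0, 0, 0, 0, 0, 0, 0, 0, 0, 0, 0, -20, 0, 0, 0, -35, 0, 0, 0, -35, 0, 0, 0, -20, 0, 18, 12, 0, 0, 33, 22, 0, 0, 33, 22, 0, 0, 33, 22, 0, 0, 33, 22, 0, 0, 33, 22, 0, 0, 33, 22, 0, 0, 24, 14, 0, 0, 10, 6, 0, 0]' --hand -1 --squeeze 20

```text
time_s: 16.8
ee_pos: [0.5885, 0.0339, 0.1281]
eef_rot: [-3.141, -0.0, 1.573]
force: [-0.2, 0.2, -2.6]
grip_width: 0.0484
grip_force: 20.0
```

>>> apply_moves --plan '[0, 0, 0, 0.08, 0, 0, 0, 0.13, 0, 0, 0, 0.145, 0, 0, 0, 0.145, 0, 0, 0, 0.145, 0, 0, 0, 0.145, 0, 0, 0, 0.145, 0, 0, 0, 0.145, 0, 0, 0, 0.145, 0, 0, 0, 0.145, 0, 0, 0, 0.145, 0, 0, 0, 0.13, 0, 0, 0, 0.067, 0, 0, 0, 0]'

```text
time_s: 18.2
ee_pos: [0.5877, 0.0312, 0.1284]
eef_rot: [3.141, 0.0, -0.143]
force: [-0.2, 0.9, -1.4]
grip_width: 0.0481
grip_force: 20.0
```

```bash
python3 - <<'E'
from m import *
o=monitor.get_obs(); print(o['ee_pos'],o['eef_rot'])
c=shot('wrist','w4.png'); white(c,5,thr=170)
pl(.588,.0325,.021,-.14)
E
```

```text
[0.58766919 0.0312176  0.12842626] [ 3.14143155e+00  3.73580353e-04 -1.42759176e-01]
white n2145 px 415 187 circ 0.5793 -0.0645 r 0.0271 ((0.5795480608940125, -0.06465429067611694), (0.0530865304172039, 0.05349702760577202), 85.01362609863281)
white n2043 px 509 181 circ 0.5717 -0.1599 r 0.0271 ((0.5718653798103333, -0.1596284806728363), (0.053363364189863205, 0.053069110959768295), 41.2923698425293)
white n1406 px 321 186 circ 0.5870 0.0308 r 0.0270 ((0.5940354466438293, 0.02967061847448349), (0.052508264780044556, 0.037490300834178925), 81.80142211914062)
white n457 px 321 359 circ 0.3981 0.0445 r 0.0728 ((0.39554810523986816, 0.04502435773611069), (0.14231230318546295, 0.03783183544874191), 81.78533935546875)
white n274 px 441 268 circ 0.4863 -0.0857 r 0.0405 ((0.4858109951019287, -0.08566457033157349), (0.0807095617055893, 0.005289193242788315), 82.81244659423828)
spin -0.000  shift 0.1 -1.2 107.4  | len 107  q6 goal 1.77
```

View pics/w4.png

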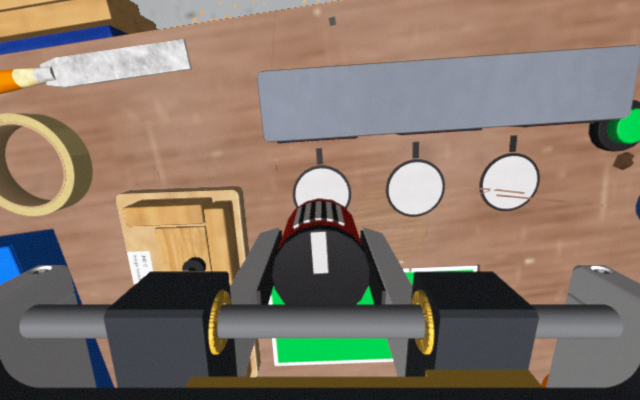

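The red tin hangs over the far ring at (322,190) with its stripe and label pointing to the scanner. I'll lower and release it, then go back for yellow.

>>> apply_moves --plan '[0, 0, 20, 0, 0, 0, 35, 0, 0, 0, 30, 0, 0, 0, 14, 0, 0, 0, 6, 0, 0, 0, 3, 0, 0, 0, 0, 0, 0, 0, 0, 0]'

```text
time_s: 19.05
ee_pos: [0.5886, 0.0318, 0.0216]
eef_rot: [-3.141, -0.002, -0.141]
force: [0.1, 0.2, -2.4]
grip_width: 0.0482
grip_force: 20.0
```

>>> apply_moves --plan '[0, 0, 0, 0, 0, 0, 0, 0, 0, 0, 0, 0, 0, 0, 0, 0, 0, 0, -10, 0, 0, 0, -25, 0, 0, 0, -40, 0, 0, 0, -45, 0, 0, 0, -45, 0, 0, 0, -30, 0, 0, 0, -20, -0.08, 0, 0, 0, -0.14, 0, 0, 0, -0.147, 0, 0, 0, -0.147, 0, 0, 0, -0.147, 0, 0, 0, -0.147, 0, 0, 0, -0.147, 0, 0, 0, -0.147, 0, 0, 0, -0.147, 0, 0, 0, -0.147]' --hand 0.45

```text
time_s: 21.05
ee_pos: [0.5879, 0.0319, 0.2363]
eef_rot: [3.141, -0.0, 1.261]
force: [1.0, -0.3, -0.4]
grip_width: 0.0683
grip_force: 0.0
```

>>> apply_moves --plan '[0, 0, 0, -0.147, 0, 0, 0, -0.047, 0, 0, 0, 0]'

```text
time_s: 21.35
ee_pos: [0.5879, 0.0319, 0.2362]
eef_rot: [3.141, -0.0, 1.449]
force: [0.6, -0.6, 0.9]
grip_width: 0.0684
grip_force: 0.0
```

```bash
python3 - <<'E'
from m import *
o=monitor.get_obs(); print(o['time_s'],o['ee_pos'],o['eef_rot'])
c=shot('wrist'); L=lids(c); stripes(c,{i:l for i,l in enumerate(L)})
c=shot('scene'); L=lids(c)
pl(.4142,-.323,.11); pl(.4142,-.323,.11,1.45)
E
```

```text
21.35 [0.587899   0.03185235 0.23619968] [ 3.14099393e+00 -5.61914556e-05  1.44942269e+00]
lid px 33 59 xy 0.3020 0.2036 r 0.0265 [216. 163.   2.]
lid px 320 183 xy 0.5878 0.0330 r 0.0247 [66. 63. 64.]
lid px 222 70 xy 0.4954 0.1679 r 0.0511 [153. 150. 147.]
lid px 375 210 xy 0.6627 -0.0339 r 0.1018 [65. 54. 55.]
lid px 175 80 xy 0.4471 0.1638 r 0.0119 [166. 162. 159.]
stripe 0 16 [-0.0163 -0.0126] ang -2.481
stripe 1 118 [ 0.0125 -0.0018] ang -0.144
stripe 2 589 [-0.0063 -0.0002] ang -3.116
stripe 3 834 [0.0042 0.0027] ang 0.571
stripe 4 610 [0.0081 0.0009] ang 0.107
lid px 356 200 xy 0.6553 -0.0706 r 0.1381 [69. 67. 68.]
lid px 325 278 xy 0.3070 -0.2218 r 0.0265 [226. 144.  32.]
lid px 375 274 xy 0.4115 -0.3239 r 0.0270 [60. 58. 55.]
lid px 393 250 xy 0.5256 -0.3118 r 0.0272 [57. 55. 57.]
lid px 418 236 xy 0.6224 -0.3399 r 0.0274 [ 39. 183. 176.]
lid px 319 194 xy 0.5841 0.0311 r 0.0301 [62. 55. 54.]
lid px 222 217 xy 0.2907 0.2011 r 0.0270 [208. 164.  16.]
lid px 271 192 xy 0.4879 0.1696 r 0.0595 [144. 139. 132.]
spin -0.000  shift -373.6 -128.6 126.0  | len 415  q6 goal -0.54
spin -0.003  shift -373.2 -129.7 126.0  | len 415  q6 goal -0.54
```

Red is good at (0.588, 0.033) with its stripe at −0.14. Yellow next.

>>> apply_moves --plan '[-18, -6, 0, 0, -37, -12.8, 0, 0, -37, -12.8, 0, 0, -37, -12.8, 0, 0, -37, -12.8, 0, 0, -37, -12.8, 0, 0, -37, -12.8, 0, 0, -37, -12.8, 0, 0, -37, -12.8, 0, 0, -37, -12.8, 20, 0, -22.5, -7, 40, 0, 0, 0, 40, 0, 0, 0, 26, 0, 0, 0, 0, 0]' --hand 0.5

```text
time_s: 22.85
ee_pos: [0.4131, -0.3227, 0.1066]
eef_rot: [-3.137, -0.003, 1.447]
force: [0.2, 0.2, 0.8]
grip_width: 0.0705
grip_force: 0.0
```

```bash
python3 - <<'E'
from m import *
o=monitor.get_obs(); print(o['time_s'],o['ee_pos'],o['eef_rot'])
c=shot('wrist'); L=lids(c); stripes(c,{i:l for i,l in enumerate(L)})
for l in L[:4]: pl(*l,.02)
E
```

```text
22.85 [ 0.41313046 -0.32266806  0.10656902] [-3.1368456  -0.00317634  1.44706577]
lid px 158 99 xy 0.3115 -0.2224 r 0.0255 [246. 186.  20.]
lid px 600 207 xy 0.6226 -0.3396 r 0.0271 [ 21. 217. 214.]
lid px 472 185 xy 0.5269 -0.3111 r 0.0256 [61. 60. 63.]
lid px 323 219 xy 0.4138 -0.3229 r 0.0249 [75. 72. 72.]
lid px 631 3 xy 0.6281 -0.2028 r 0.0059 [60. 60. 63.]
stripe 0 308 [-0.0001 -0.0125] ang -1.581
stripe 1 279 [-0.001   0.0091] ang 1.676
stripe 2 295 [0.013 0.004] ang 0.298
stripe 3 285 [ 0.0129 -0.0012] ang -0.094
stripe 4 13 [-0.0009 -0.0172] ang -1.621
spin -0.000  shift 87.5 -114.4 89.1  | len 169  q6 goal -0.50
spin -0.000  shift 9.5 208.7 89.1  | len 227  q6 goal -0.38
spin -0.000  shift 26.0 110.3 89.1  | len 144  q6 goal -0.41
spin -0.000  shift 0.4 -0.5 89.1  | len 89  q6 goal -0.54
```

>>> apply_moves --plan '[0, 0, 30, 0, 0, 0, 30, 0, 0, 0, 20, 0, 0, 0, 8, 0, 0, 0, 0, 0]'

```text
time_s: 23.4
ee_pos: [0.4156, -0.3236, 0.0223]
eef_rot: [3.141, 0.0, 1.449]
force: [0.1, 0.7, 0.1]
grip_width: 0.0705
grip_force: 0.0
```

>>> apply_moves --plan '[0, 0, 0, 0, 0, 0, 0, 0, 0, 0, 0, 0, 0, 0, 0, 0, 0, 0, 0, 0, 0, 0, -20, 0, 0, 0, -35, 0, 0, 0, -35, 0, 0, 0, -20, 0, 17, 8, 0, 0, 33, 16, 0, 0, 33, 16, 0, 0, 33, 16, 0, 0, 33, 16, 0, 0, 33, 16, 0, 0, 33, 16, 0, 0, 33, 16, 0, 0, 20, 9, 0, 0, 9.7, 4.7, 0, 0, 0, 0, 0, 0]' --hand -1

```text
time_s: 25.4
ee_pos: [0.5819, -0.0633, 0.1313]
eef_rot: [-3.141, -0.0, 1.45]
force: [0.9, 0.6, -1.5]
grip_width: 0.0482
grip_force: 20.0
```

```bash
python3 - <<'E'
from m import *
o=monitor.get_obs(); print(o['time_s'],o['ee_pos'],o['eef_rot'],o['grip_width'])
pl(.5803,-.0636,.022)
E
```

```text
25.4 [ 0.58192435 -0.06325274  0.13126233] [-3.14125274e+00 -1.65597115e-05  1.45010049e+00] 0.04824777077678131
spin -0.000  shift -0.5 -1.6 109.3  | len 109  q6 goal 0.01
```

>>> apply_moves --plan '[0, -1, 20, 0, -0.5, -0.6, 35, 0, 0, 0, 30, 0, 0, 0, 14, 0, 0, 0, 6, 0, 0, 0, 3, 0, 0, 0, 0, 0, 0, 0, 0, 0]'

```text
time_s: 26.2
ee_pos: [0.5807, -0.0644, 0.0246]
eef_rot: [3.14, 0.0, 1.449]
force: [0.5, 0.3, -0.4]
grip_width: 0.0484
grip_force: 20.0
```

>>> apply_moves --plan '[0, 0, 0, 0, 0, 0, 0, 0, 0, 0, 0, 0, 0, 0, 0, 0, 0, 0, -10, 0, 0, 0, -25, 0, 0, 0, -40, 0, 0, 0, -45, 0, 0, 0, -45, 0, 0, 0, -30, 0, 0, 0, -20, -0.08, 0, 0, 0, -0.14, 0, 0, 0, -0.14, 0, 0, 0, -0.06, 0, 0, 0, 0]' --hand 0.45

```text
time_s: 27.7
ee_pos: [0.58, -0.0642, 0.2392]
eef_rot: [3.141, 0.0, 1.87]
force: [0.8, 0.6, 0.3]
grip_width: 0.0682
grip_force: 0.0
```

```bash
python3 - <<'E'
from m import *
o=monitor.get_obs(); print(o['time_s'],o['ee_pos'],o['eef_rot'])
c=shot('wrist'); L=lids(c); stripes(c,{i:l for i,l in enumerate(L)})
c=shot('scene'); L=lids(c)
pl(.5272,-.3105,.11)
E
```

```text
27.7 [ 0.58003756 -0.06417735  0.23920908] [3.14106589e+00 2.53931032e-04 1.86963231e+00]
lid px 353 104 xy 0.5878 0.0321 r 0.0244 [75. 73. 75.]
lid px 320 183 xy 0.5789 -0.0642 r 0.0246 [68. 65. 66.]
lid px 76 240 xy 0.3117 -0.2202 r 0.0271 [231. 150.  18.]
lid px 370 192 xy 0.6409 -0.0679 r 0.1329 [63. 57. 59.]
lid px 293 370 xy 0.6238 -0.3343 r 0.0241 [ 36. 182. 177.]
lid px 236 347 xy 0.5361 -0.3151 r 0.0233 [74. 72. 73.]
lid px 106 167 xy 0.3364 -0.1189 r 0.0118 [157. 114.  68.]
stripe 0 144 [ 0.0126 -0.0008] ang -0.062
stripe 1 119 [ 0.013  -0.0002] ang -0.015
stripe 2 77 [-0.0006 -0.0145] ang -1.615
stripe 3 545 [ 0.0094 -0.0004] ang -0.038
stripe 4 58 [-0.0043  0.0045] ang 2.343
stripe 5 124 [0.0006 0.0118] ang 1.518
stripe 6 1 [0.0025 0.0213] ang 1.455
lid px 357 201 xy 0.6483 -0.0680 r 0.1395 [67. 67. 67.]
lid px 325 278 xy 0.3077 -0.2230 r 0.0264 [225. 143.  32.]
lid px 393 250 xy 0.5255 -0.3117 r 0.0272 [56. 55. 56.]
lid px 418 237 xy 0.6219 -0.3400 r 0.0279 [ 39. 183. 176.]
lid px 339 207 xy 0.5755 -0.0652 r 0.0291 [61. 57. 53.]
lid px 319 194 xy 0.5861 0.0281 r 0.0309 [60. 55. 55.]
lid px 223 216 xy 0.2924 0.2010 r 0.0273 [209. 168.  15.]
lid px 271 192 xy 0.4885 0.1727 r 0.0592 [143. 138. 130.]
spin -0.000  shift -220.2 -122.4 129.0  | len 283  q6 goal -0.83
```

Red and yellow are both square on their rings. Blue next.

>>> apply_moves --plan '[-15, -8, 0, 0, -33, -18.5, 0, 0, -33, -18.5, 0, 0, -33, -18.5, 0, 0, -33, -18.5, 0, 0, -33, -18.5, 0, 0, -28, -15, 25, 0, -12.2, -6.9, 40, 0, 0, 0, 40, 0, 0, 0, 25, 0, 0, 0, 0, 0]' --hand 0.5

```text
time_s: 28.9
ee_pos: [0.5258, -0.3106, 0.105]
eef_rot: [-3.138, -0.005, 1.867]
force: [0.1, 0.0, 0.7]
grip_width: 0.0705
grip_force: 0.0
```

```bash
python3 - <<'E'
from m import *
o=monitor.get_obs(); print(o['time_s'],o['ee_pos'],o['eef_rot'])
c=shot('wrist'); L=lids(c); stripes(c,{i:l for i,l in enumerate(L)})
for l in L: 
  if np.hypot(l[0]-.527,l[1]+.311)<.03: pl(*l,.02)
E
```

```text
28.9 [ 0.5257822  -0.31058092  0.10498542] [-3.13759282 -0.0047622   1.86697853]
lid px 323 220 xy 0.5278 -0.3107 r 0.0249 [69. 67. 70.]
lid px 47 16 xy 0.3134 -0.2253 r 0.0270 [231. 166.  33.]
lid px 539 80 xy 0.6537 -0.1655 r 0.0472 [59. 59. 61.]
lid px 440 274 xy 0.6271 -0.3304 r 0.0212 [ 23. 215. 212.]
stripe 0 287 [0.0123 0.0039] ang 0.308
stripe 1 406 [-0.0023 -0.0097] ang -1.805
stripe 2 3523 [0.0028 0.0003] ang 0.107
stripe 3 1089 [-0.0057 -0.0057] ang -2.359
spin -0.000  shift 0.1 0.9 87.8  | len 88  q6 goal -0.83
```

>>> apply_moves --plan '[0, 0, 30, 0, 0, 0, 30, 0, 0, 0, 20, 0, 0, 0, 6, 0, 0, 0, 0, 0]'

```text
time_s: 29.45
ee_pos: [0.5282, -0.3111, 0.0237]
eef_rot: [3.141, 0.001, 1.869]
force: [0.8, 0.3, 0.8]
grip_width: 0.0706
grip_force: 0.0
```

>>> apply_moves --plan '[0, 0, 0, 0, 0, 0, 0, 0, 0, 0, 0, 0, 0, 0, 0, 0, 0, 0, 0, 0, 0, 0, -20, 0, 0, 0, -35, 0, 0, 0, -35, 0, 0, 0, -20, 0, 17, 11, 0, 0, 32, 21.5, 0, 0, 32, 21.5, 0, 0, 32, 21.5, 0, 0, 18.5, 13.5, 0, 0, 0, 0, 0, 0.1, 0, 0, 0, 0.14, 0, 0, 0, 0.1, 0, 0, 0, 0.047, 0, 0, 0, 0]' --hand -1

```text
time_s: 31.35
ee_pos: [0.5741, -0.1587, 0.1322]
eef_rot: [-3.141, -0.0, 1.481]
force: [-0.1, -0.1, -1.6]
grip_width: 0.0482
grip_force: 20.0
```

```bash
python3 - <<'E'
from m import *
o=monitor.get_obs(); print(o['time_s'],o['ee_pos'],o['eef_rot'],o['grip_width'])
c=shot('wrist'); L=lids(c); stripes(c,{i:l for i,l in enumerate(L)})
pl(.5725,-.159,.022)
E
```

```text
31.35 [ 0.57406243 -0.15870561  0.13222561] [-3.14096944e+00 -1.53570130e-04  1.48115672e+00] 0.048176747632566394
lid px 317 90 xy 0.5795 -0.0646 r 0.0244 [84. 82. 83.]
lid px 393 121 xy 0.6371 -0.1022 r 0.0946 [65. 61. 63.]
lid px 32 188 xy 0.3374 -0.1192 r 0.0133 [160. 116.  69.]
lid px 381 368 xy 0.6176 -0.3253 r 0.0172 [ 47. 184. 179.]
stripe 0 308 [0.0125 0.0006] ang 0.046
stripe 1 1596 [0.0042 0.0002] ang 0.047
stripe 2 880 [0.0013 0.0054] ang 1.339
stripe 3 191 [-0.0072  0.0034] ang 2.695
spin -0.000  shift -0.4 -1.6 110.3  | len 110  q6 goal -0.18
```

>>> apply_moves --plan '[0, -1, 20, 0, -0.4, -0.5, 35, 0, 0, 0, 30, 0, 0, 0, 14, 0, 0, 0, 6, 0, 0, 0, 2.5, 0, 0, 0, 0, 0, 0, 0, 0, 0]'

```text
time_s: 32.2
ee_pos: [0.5733, -0.1593, 0.0261]
eef_rot: [3.14, 0.0, 1.482]
force: [0.3, 0.1, -1.7]
grip_width: 0.0484
grip_force: 20.0
```

>>> apply_moves --plan '[0, 0, 0, 0, 0, 0, 0, 0, 0, 0, 0, 0, 0, 0, 0, 0, 0, 0, -10, 0, 0, 0, -25, 0, 0, 0, -40, 0, 0, 0, -45, 0, 0, 0, -45, 0, 0, 0, -40, 0, 0, 0, -20, 0, 0, 0, 0, 0]' --hand 0.45

```text
time_s: 33.4
ee_pos: [0.5735, -0.1593, 0.254]
eef_rot: [3.136, 0.001, 1.482]
force: [-0.1, 0.8, -0.0]
grip_width: 0.0678
grip_force: 0.0
```

```bash
python3 - <<'E'
from m import *
o=monitor.get_obs(); print(o['time_s'],o['ee_pos'],o['eef_rot'])
c=shot('wrist','w5.png'); L=lids(c); stripes(c,{i:l for i,l in enumerate(L)})
P=cloud(c);im=c['image'].astype(int)
for nm,c2 in (('wrist',c),('scene',shot('scene'))):
    P=cloud(c2);im=c2['image'].astype(int)
    m=(im[...,1]>im[...,0]+50)&(im[...,1]>im[...,2]+50)&(P[...,0]>.55)&(P[...,1]<-.2)&(P[...,1]>-.3)&(c2['range_z']>0)
    b=blob(m)[0]; v,u=np.nonzero(b); z=P[b][:,2]; print(nm,len(u),u.mean(),v.mean(),np.median(z),cv2.minEnclosingCircle(ray(c2,np.c_[u,v],np.median(z))[:,:2].astype(np.float32)))
E
```

```text
33.4 [ 0.57345334 -0.15930213  0.25395994] [3.13580490e+00 1.41022360e-03 1.48183613e+00]
lid px 317 99 xy 0.5794 -0.0646 r 0.0244 [79. 76. 78.]
lid px 319 181 xy 0.5730 -0.1594 r 0.0246 [69. 67. 69.]
lid px 317 11 xy 0.5877 0.0309 r 0.0245 [86. 83. 85.]
lid px 122 245 xy 0.3117 -0.2198 r 0.0272 [234. 153.  18.]
lid px 369 103 xy 0.6364 -0.0839 r 0.1158 [66. 59. 61.]
lid px 369 298 xy 0.6248 -0.3330 r 0.0233 [ 33. 194. 190.]
lid px 121 166 xy 0.3365 -0.1192 r 0.0113 [156. 113.  68.]
lid px 271 364 xy 0.4839 -0.4148 r 0.0346 [96. 85. 80.]
stripe 0 142 [0.0123 0.0006] ang 0.045
stripe 1 117 [ 0.0123 -0.0001] ang -0.004
stripe 2 181 [0.0127 0.0006] ang 0.051
stripe 3 69 [-0.0006 -0.0144] ang -1.610
stripe 4 578 [0.0098 0.0003] ang 0.030
stripe 5 55 [-0.0058  0.0055] ang 2.391
stripe 6 15 [-0.0003  0.0047] ang 1.633
stripe 7 11 [-0.0186 -0.003 ] ang -2.981
wrist 372 354.43817204301075 240.0268817204301 0.022150383244610904 ((0.613574206829071, -0.25612014532089233), 0.01630389504134655)
scene 54 393.01851851851853 235.5 0.023187026218085736 ((0.6131049394607544, -0.25833627581596375), 0.016457973048090935)
```

View pics/w5.png

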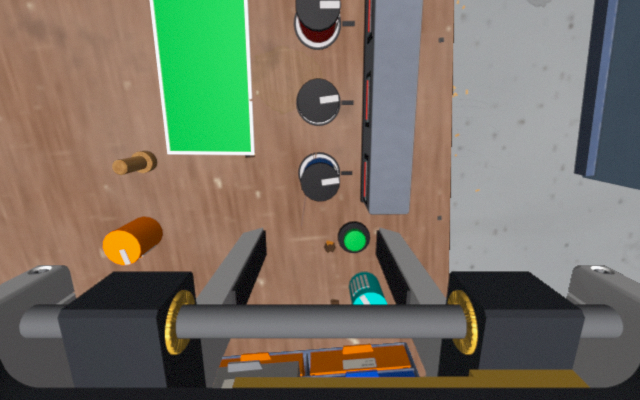

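All three tins stand on rings: red (318,10), yellow (319,100) and blue (320,180). Their stripes point at the windows, and the button is at (354,240). Before pressing, I'll check that the space around the button is clear.

```bash
python3 - <<'E'
from m import *
c=shot('scene'); P=cloud(c)
m=(P[...,0]>.5)&(P[...,0]<.85)&(P[...,1]>-.45)&(P[...,1]<-.2)&(P[...,2]>.09)&(c['range_z']>0); q=P[m]
m2=(q[:,0]<.74)&(q[:,1]>-.33); print(len(q),m2.sum(), q[m2].min(0) if m2.any() else '', q[m2].max(0) if m2.any() else '')
pl(.6135,-.257,.06)
E
```

```text
1092 557 [ 0.52002486 -0.22481087  0.38484551] [ 0.64970051 -0.20002961  0.56424135]
spin -0.000  shift -94.0 49.8 188.8  | len 217  q6 goal -0.31
```

>>> apply_moves --plan '[-16, 8.3, 0, 0, -31, 16.5, 0, 0, -31, 16.5, 20, 0, -16, 8.5, 40, 0, 0, 0, 45, 0, 0, 0, 45, 0, 0, 0, 30, 0, 0, 0, 15, 0, 0, 0, 10, 0, 0, 0, 5, 0, 0, 0, 0, 0, 0, 0, 0, 0]' --hand -1

```text
time_s: 34.75
ee_pos: [0.6145, -0.2574, 0.0413]
eef_rot: [3.14, 0.001, 1.482]
force: [0.7, -0.0, -0.3]
grip_width: 0.0003
grip_force: 0.0
```

>>> apply_moves --plan '[0, 0, 5, 0, 0, 0, 4, 0, 0, 0, 4, 0, 0, 0, 2, 0, 0, 0, 2, 0, 0, 0, 2, 0, 0, 0, 0, 0, 0, 0, 0, 0]'

```text
time_s: 35.55
ee_pos: [0.614, -0.2572, 0.0211]
eef_rot: [3.142, 0.0, 1.482]
force: [-1.6, 1.1, 1.5]
grip_width: 0.0002
grip_force: 0.8
```

>>> apply_moves --plan '[0, 0, 1.5, 0, 0, 0, 1.5, 0, 0, 0, 1, 0, 0, 0, 1, 0, 0, 0, 0, 0, 0, 0, 0, 0]'

```text
time_s: 36.15
ee_pos: [0.6141, -0.2572, 0.0163]
eef_rot: [3.141, 0.0, 1.482]
force: [-1.6, 1.3, 5.1]
grip_width: 0.0007
grip_force: 2.8
```

>>> apply_moves --plan '[0, 0, 1, 0, 0, 0, 0.5, 0, 0, 0, 0, 0, 0, 0, 0, 0, 0, 0, 0, 0]'

```text
time_s: 36.65
ee_pos: [0.6142, -0.2572, 0.016]
eef_rot: [3.141, 0.0, 1.482]
force: [-6.4, 2.9, 15.9]
grip_width: 0.0005
grip_force: 8.3
```

The stop is reached: 16 N with no further travel. I'll check that the tins are in place while the button is held.

```bash
python3 - <<'E'
from m import *
c=shot('wrist'); L=lids(c)
c=shot('scene'); L=lids(c,xlim=(.3,.62)); stripes(c,dict(b=(.5725,-.159),y=(.58,-.0645),r=(.588,.031)))
E
```

```text
lid px 199 67 xy 0.5741 -0.1599 r 0.0249 [73. 71. 73.]
lid px 342 79 xy 0.6307 -0.1714 r 0.0312 [92. 77. 78.]
lid px 319 264 xy 0.6143 -0.2508 r 0.0132 [123. 122. 120.]
lid px 361 220 xy 0.5689 -0.1606 r 0.0289 [53. 53. 54.]
lid px 326 277 xy 0.3105 -0.2229 r 0.0250 [227. 146.  39.]
lid px 339 207 xy 0.5758 -0.0649 r 0.0287 [56. 53. 50.]
lid px 319 194 xy 0.5830 0.0324 r 0.0302 [58. 53. 53.]
lid px 271 192 xy 0.4881 0.1649 r 0.0594 [137. 133. 126.]
lid px 416 239 xy 0.6114 -0.3401 r 0.0242 [ 34. 162. 156.]
stripe b 13 [0.0137 0.0016] ang 0.120
stripe y 12 [0.0134 0.0028] ang 0.207
stripe r 9 [0.0146 0.0033] ang 0.220
```

>>> apply_moves --plan '[0, 0, -5, 0, 0, 0, -20, 0, 0, 0, -35, 0, 0, 0, -40, 0, 0, 0, -30, 0, 15, -2.5, 0, 0, 33, -6, 0, 0, 33, -6, 0, 0, 33, -6, 0, 0, 33, -6, 0, 0, 33, -6, 0, 0, 33, -6, 0, 0, 33, -6, 0, 0, 25, -5, 0, 0, 14, -2.4, 0, 0, 0, 0, 0, 0, 0, 0, 0, 0]'

```text
time_s: 38.45
ee_pos: [0.5876, 0.0308, 0.144]
eef_rot: [-3.141, 0.0, 1.482]
force: [-1.1, -0.8, 0.5]
grip_width: 0.0002
grip_force: 0.0
```

>>> apply_moves --plan '[0, 0, 0, 0, 0, 0, 0, 0, 0, 0, 0, 0, 0, 0, 0, 0]' --hand 0.5

```text
time_s: 38.85
ee_pos: [0.5876, 0.031, 0.1444]
eef_rot: [-3.142, 0.0, 1.481]
force: [0.0, 0.9, 0.2]
grip_width: 0.0291
grip_force: 0.0
```

```bash
python3 - <<'E'
from m import *
o=monitor.get_obs(); print(o['time_s'],o['ee_pos'],o['eef_rot'],o['grip_width'])
c=shot('wrist'); L=lids(c)
for l in L: 
  if np.hypot(l[0]-.588,l[1]-.031)<.05: pl(*l,.02)
c=shot('scene'); L=lids(c,xlim=(.5,.62)); print(monitor.get_obs()['time_s'])
E
```

```text
38.85 [0.58764021 0.03097143 0.1444234 ] [-3.14159127e+00  3.20393263e-07  1.48122380e+00] 0.029101778789347183
lid px 321 203 xy 0.5883 0.0331 r 0.0248 [64. 61. 63.]
lid px 187 46 xy 0.4948 0.1673 r 0.0520 [148. 145. 143.]
lid px 321 292 xy 0.5798 -0.0604 r 0.0241 [59. 57. 56.]
lid px 397 198 xy 0.6672 0.0131 r 0.0567 [61. 58. 59.]
lid px 323 370 xy 0.5738 -0.1502 r 0.0233 [31. 30. 32.]
lid px 94 363 xy 0.3415 -0.1158 r 0.0114 [109.  79.  46.]
lid px 128 57 xy 0.4485 0.1635 r 0.0118 [170. 165. 162.]
lid px 128 33 xy 0.4533 0.1809 r 0.0089 [152. 146. 140.]
spin -0.000  shift 2.1 0.5 124.4  | len 124  q6 goal 0.15
lid px 361 220 xy 0.5688 -0.1607 r 0.0291 [54. 54. 57.]
lid px 339 207 xy 0.5755 -0.0652 r 0.0290 [61. 57. 53.]
lid px 319 194 xy 0.5851 0.0294 r 0.0305 [61. 54. 54.]
lid px 416 239 xy 0.6151 -0.3405 r 0.0225 [ 34. 166. 160.]
38.95
```

>>> apply_moves --plan '[0, 0, 0, 0, 0, 0, 0, 0, 0, 0, 0, 0, 0.8, 0.4, 20, 0, 0.7, 0, 35, 0, 0, 0, 35, 0, 0, 0, 22, 0, 0, 0, 10, 0, 0, 0, 0, 0]'

```text
time_s: 39.85
ee_pos: [0.5877, 0.0328, 0.0216]
eef_rot: [-3.14, 0.0, 1.482]
force: [0.5, -0.3, -0.4]
grip_width: 0.0707
grip_force: 0.0
```

>>> apply_moves --plan '[0, 0, 0, 0, 0, 0, 0, 0, 0, 0, 0, 0, 0, 0, 0, 0, 0, 0, 0, 0, 0, 0, -20, 0, 0, 0, -35, 0, 0, 0, -30, 0, 0, 0, -15, 0, 1.1, -17, 0, 0, 3, -32, 0, 0, 3, -32, 0, 0, 3, -32, 0, 0, 2, -22, 0, 0, 1, -12, 0, 0, 0, 0, 0, 0]' --hand -1

```text
time_s: 41.45
ee_pos: [0.4422, 0.0591, 0.1224]
eef_rot: [-3.141, 0.0, 1.482]
force: [0.0, -0.8, -0.8]
grip_width: 0.048
grip_force: 20.0
```

```bash
python3 - <<'E'
from m import *
o=monitor.get_obs(); print(o['time_s'],o['ee_pos'],o['eef_rot'],o['grip_width'])
pl(.4426,.0582,.022)
E
```

```text
41.45 [0.44222107 0.05908978 0.12237015] [-3.14131508e+00  3.58203402e-05  1.48218927e+00] 0.048007885740320694
spin -0.000  shift -0.9 0.5 100.4  | len 100  q6 goal 0.22
```

>>> apply_moves --plan '[-0.8, 0.4, 20, 0, 0, 0, 30, 0, 0, 0, 27, 0, 0, 0, 14, 0, 0, 0, 6, 0, 0, 0, 2.5, 0, 0, 0, 0, 0, 0, 0, 0, 0]'

```text
time_s: 42.25
ee_pos: [0.444, 0.058, 0.0234]
eef_rot: [3.14, -0.0, 1.482]
force: [0.1, -0.5, -1.8]
grip_width: 0.0485
grip_force: 20.0
```

>>> apply_moves --plan '[0, 0, 0, 0, 0, 0, 0, 0, 0, 0, 0, 0, 0, 0, 0, 0, 0, 0, -10, 0, 0, 0, -25, 0, 0, 0, -35, 0, 0, 0, -30, 0, 0, 0, -15, 0, -10, 14, 0, 0, -24, 32, 0, 0, -24, 32, 0, 0, -24, 32, 0, 0, -16, 22, 0, 0, -9, 10, 0, 0, 0, 0, 0, 0]' --hand 0.5

```text
time_s: 43.85
ee_pos: [0.5757, -0.063, 0.1365]
eef_rot: [-3.14, 0.0, 1.48]
force: [0.2, 0.3, 0.3]
grip_width: 0.0705
grip_force: 0.0
```

```bash
python3 - <<'E'
from m import *
o=monitor.get_obs(); print(o['time_s'],o['ee_pos'],o['eef_rot'],o['grip_width'])
c=shot('wrist'); L=lids(c)
for l in L: 
  if np.hypot(l[0]-.58,l[1]+.064)<.05: pl(*l,.022)
E
```

```text
43.85 [ 0.5757303  -0.06297177  0.13649997] [-3.14003633e+00  5.73645972e-05  1.48005830e+00] 0.07045747219646967
lid px 137 73 xy 0.4450 0.0570 r 0.0257 [56. 56. 57.]
lid px 325 208 xy 0.5792 -0.0637 r 0.0248 [68. 65. 66.]
lid px 399 133 xy 0.6459 -0.0116 r 0.0779 [60. 58. 60.]
lid px 327 295 xy 0.5739 -0.1530 r 0.0234 [40. 40. 43.]
lid px 76 285 xy 0.3430 -0.1161 r 0.0083 [94. 69. 42.]
lid px 389 293 xy 0.6316 -0.1484 r 0.0117 [70. 61. 62.]
spin -0.000  shift -1.3 4.3 114.7  | len 115  q6 goal -0.02
```

>>> apply_moves --plan '[-0.5, 3, 0, 0, -0.4, 1.3, 20, 0, 0, 0, 35, 0, 0, 0, 35, 0, 0, 0, 16, 0, 0, 0, 7, 0, 0, 0, 0, 0]'

```text
time_s: 44.6
ee_pos: [0.5791, -0.062, 0.0247]
eef_rot: [-3.141, -0.0, 1.482]
force: [-0.1, 0.0, 0.4]
grip_width: 0.0706
grip_force: 0.0
```

>>> apply_moves --plan '[0, 0, 0, 0, 0, 0, 0, 0, 0, 0, 0, 0, 0, 0, 0, 0, 0, 0, 0, 0, 0, 0, -20, 0, 0, 0, -35, 0, 0, 0, -30, 0, 0, 0, -15, 0, 5, -17, 0, 0, 9, -32, 0, 0, 9, -32, 0, 0, 9, -32, 0, 0, 6, -22, 0, 0, 4.4, -13, 0, 0, 0, 0, 0, 0]' --hand -1

```text
time_s: 46.2
ee_pos: [0.4347, -0.0065, 0.1251]
eef_rot: [-3.141, -0.0, 1.482]
force: [0.4, 0.6, -1.3]
grip_width: 0.0482
grip_force: 20.0
```

```bash
python3 - <<'E'
from m import *
o=monitor.get_obs(); print(o['time_s'],o['ee_pos'],o['eef_rot'],o['grip_width'])
pl(.436,-.0085,.022)
c=shot('wrist'); L=lids(c)
E
```

```text
46.2 [ 0.43469148 -0.00654106  0.12508671] [-3.14144587e+00 -6.55806193e-05  1.48234149e+00] 0.048185192419851
spin -0.000  shift -1.8 1.5 103.1  | len 103  q6 goal 0.07
lid px 578 197 xy 0.6451 -0.0215 r 0.0881 [49. 51. 53.]
lid px 325 130 xy 0.4433 0.0576 r 0.0244 [74. 78. 76.]
lid px 544 359 xy 0.6293 -0.1725 r 0.0287 [47. 49. 50.]
```

>>> apply_moves --plan '[-1.8, 1, 20, 0, 0, 0.5, 30, 0, 0, 0, 27, 0, 0, 0, 14, 0, 0, 0, 5, 0, 0, 0, 3, 0, 0, 0, 0, 0, 0, 0, 0, 0]'

```text
time_s: 47.05
ee_pos: [0.4375, -0.009, 0.0266]
eef_rot: [3.14, 0.0, 1.482]
force: [-0.6, -0.1, -0.5]
grip_width: 0.0483
grip_force: 20.0
```

>>> apply_moves --plan '[0, 0, 0, 0, 0, 0, 0, 0, 0, 0, 0, 0, 0, 0, 0, 0, 0, 0, -10, 0, 0, 0, -25, 0, 0, 0, -35, 0, 0, 0, -30, 0, 0, 0, -15, 0, -14, 14, 0, 0, -32, 32, 0, 0, -32, 32, 0, 0, -32, 32, 0, 0, -20, 23, 0, 0, -9, 16, 0, 0, 0, 0, 0, 0]' --hand 0.5

```text
time_s: 48.65
ee_pos: [0.5738, -0.1618, 0.1411]
eef_rot: [3.142, 0.0, 1.481]
force: [-0.4, -0.0, 0.1]
grip_width: 0.0708
grip_force: 0.0
```

```bash
python3 - <<'E'
from m import *
o=monitor.get_obs(); print(o['time_s'],o['ee_pos'],o['eef_rot'],o['grip_width'])
c=shot('wrist'); L=lids(c)
for l in L: 
  if np.hypot(l[0]-.573,l[1]+.159)<.05: pl(*l,.022)
E
```

```text
48.65 [ 0.57379646 -0.16177046  0.14107303] [3.14156886e+00 5.39984871e-05 1.48051406e+00] 0.07084218008496403
lid px 125 32 xy 0.4385 -0.0125 r 0.0260 [56. 56. 56.]
lid px 319 203 xy 0.5729 -0.1593 r 0.0247 [67. 65. 67.]
lid px 391 114 xy 0.6363 -0.0971 r 0.0893 [61. 58. 60.]
lid px 387 364 xy 0.6255 -0.3353 r 0.0255 [ 29. 196. 192.]
lid px 40 183 xy 0.3372 -0.1193 r 0.0132 [149. 108.  64.]
spin -0.000  shift 1.5 -0.2 119.0  | len 119  q6 goal -0.18
```

>>> apply_moves --plan '[1.8, -0.5, 10, 0, 0, 0, 30, 0, 0, 0, 35, 0, 0, 0, 25, 0, 0, 0, 12, 0, 0, 0, 5, 0, 0, 0, 0, 0]'

```text
time_s: 49.4
ee_pos: [0.5728, -0.1585, 0.0244]
eef_rot: [3.141, 0.0, 1.482]
force: [0.4, -0.0, 0.2]
grip_width: 0.0705
grip_force: 0.0
```

>>> apply_moves --plan '[0, 0, 0, 0, 0, 0, 0, 0, 0, 0, 0, 0, 0, 0, 0, 0, 0, 0, 0, 0, 0, 0, -20, 0, 0, 0, -35, 0, 0, 0, -30, 0, 0, 0, -15, 0, 8, -17, 0, 0, 15, -32, 0, 0, 15, -32, 0, 0, 15, -32, 0, 0, 10, -23, 0, 0, 7.5, -14.5, 0, 0, 0, 0, 0, 0]' --hand -1

```text
time_s: 51.0
ee_pos: [0.4277, -0.0744, 0.1235]
eef_rot: [-3.14, -0.0, 1.482]
force: [0.7, -0.6, -1.2]
grip_width: 0.0482
grip_force: 20.0
```

```bash
python3 - <<'E'
from m import *
o=monitor.get_obs(); print(o['time_s'],o['ee_pos'],o['eef_rot'],o['grip_width'])
pl(.4294,-.0751,.024)
c=shot('wrist'); L=lids(c)
E
```

```text
51.0 [ 0.42772265 -0.07443186  0.12347058] [-3.14035799e+00 -2.08190055e-04  1.48247040e+00] 0.04822421819201504
spin -0.000  shift -0.5 1.7 99.5  | len 99  q6 goal -0.08
lid px 593 145 xy 0.6399 -0.0578 r 0.1184 [50. 52. 53.]
lid px 326 33 xy 0.4433 0.0568 r 0.0245 [82. 83. 82.]
lid px 325 131 xy 0.4372 -0.0110 r 0.0244 [75. 79. 77.]
lid px 220 266 xy 0.3364 -0.1165 r 0.0100 [155. 112.  66.]
```

>>> apply_moves --plan '[-0.5, 1, 20, 0, 0, 0.7, 30, 0, 0, 0, 27, 0, 0, 0, 14, 0, 0, 0, 5, 0, 0, 0, 2, 0, 0, 0, 0, 0, 0, 0, 0, 0]'

```text
time_s: 51.85
ee_pos: [0.4313, -0.076, 0.0266]
eef_rot: [3.14, 0.0, 1.482]
force: [0.6, 0.5, -1.6]
grip_width: 0.0481
grip_force: 20.0
```

>>> apply_moves --plan '[0, 0, 0, 0, 0, 0, 0, 0, 0, 0, 0, 0, 0, 0, 0, 0, 0, 0, -10, 0, 0, 0, -25, 0, 0, 0, -40, 0, 0, 0, -45, 0, 0, 0, -45, 0, 0, 0, -30, 0, 0, 0, -15, 0, 0, 0, 0, 0]' --hand 0.4

```text
time_s: 53.05
ee_pos: [0.4313, -0.0759, 0.2385]
eef_rot: [3.137, 0.001, 1.482]
force: [0.6, -0.5, -0.6]
grip_width: 0.0658
grip_force: 0.0
```

```bash
python3 - <<'E'
from m import *
o=monitor.get_obs(); print(o['time_s'],o['ee_pos'],o['eef_rot'],o['grip_width'])
c=shot('wrist','w6.png'); L=lids(c)
im=c['image'].astype(int)
for i,l in enumerate(L[:6]):
    d=np.array(l)-[.4365,-.0035]; h=-.098; print(i,'mat frame',(d@[np.cos(h),np.sin(h)]).round(4),(d@[-np.sin(h),np.cos(h)]).round(4))
pl(.446,.350,.25)
E
```

```text
53.05 [ 0.43130911 -0.07594682  0.23847876] [3.13733521e+00 7.12729239e-04 1.48183161e+00] 0.06580130503823092
lid px 500 150 xy 0.6444 -0.0698 r 0.1362 [54. 55. 57.]
lid px 320 61 xy 0.4433 0.0572 r 0.0246 [82. 85. 84.]
lid px 320 126 xy 0.4369 -0.0111 r 0.0243 [77. 82. 79.]
lid px 320 184 xy 0.4312 -0.0764 r 0.0246 [72. 74. 73.]
lid px 244 225 xy 0.3354 -0.1185 r 0.0107 [177. 129.  77.]
lid px 253 298 xy 0.3298 -0.2167 r 0.0097 [213. 133.   0.]
0 mat frame 0.2134 -0.0457
1 mat frame 0.0008 0.0611
2 mat frame 0.0012 -0.0075
3 mat frame 0.0018 -0.073
4 mat frame -0.0893 -0.1244
5 mat frame -0.0853 -0.2226
spin -0.000  shift 425.5 -22.7 -13.3  | len 426  q6 goal 0.75
```

View pics/w6.png

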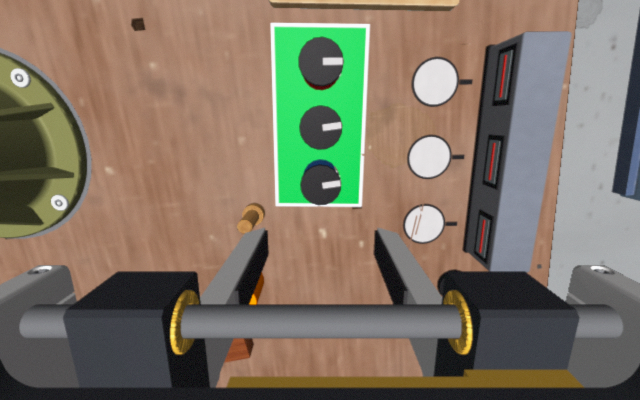

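All three tins are well inside the mat: (321,60), (321,126) and (321,184). I'll measure the scanner top from here and go back to the cover.

```bash
python3 - <<'E'
from m import *
for n in ('wrist','scene'):
    c=shot(n); P=cloud(c)
    m=(abs(P[...,2]-.075)<.006)&(P[...,0]>.6)&(P[...,0]<.75)&(P[...,1]>-.23)&(P[...,1]<.1)&(c['range_z']>0)
    b=blob(m)[0]; v,u=np.nonzero(b); print(n,len(u),P[b][:,2].mean(),cv2.minAreaRect(ray(c,np.c_[u,v],.075)[:,:2].astype(np.float32)))
E
```

```text
wrist 11272 0.07510869806683758 ((0.6607065200805664, -0.07016634941101074), (0.266794890165329, 0.0532403402030468), 85.4604263305664)
scene 781 0.07596080814631055 ((0.658586323261261, -0.07139259576797485), (0.273317813873291, 0.05911554768681526), 85.76168823242188)
```

>>> apply_moves --plan '[16, -1, -5, 0, 36, -2, -8, 0, 36, -2, 0, 0, 36, -2, 0, 0, 36, -2, 0, 0, 36, -2, 0, 0, 36, -2, 0, 0, 36, -2, 0, 0, 36, -2, 0, 0, 36, -2, 0, 0, 36, -2, 0, 0, 34, -1, 0, 0, 15.5, -0.7, 0, 0, 0, 0, 0, -0.08, 0, 0, 0, -0.14, 0, 0, 0, -0.145, 0, 0, 0, -0.145, 0, 0, 0, -0.145, 0, 0, 0, -0.145, 0, 0, 0, -0.145]'

```text
time_s: 55.2
ee_pos: [0.4459, 0.3493, 0.248]
eef_rot: [-3.14, -0.0, 2.432]
force: [-0.7, 0.9, 0.2]
grip_width: 0.0658
grip_force: 0.0
```

>>> apply_moves --plan '[0, 0, 0, -0.145, 0, 0, 0, -0.145, 0, 0, 0, -0.145, 0, 0, 0, -0.145, 0, 0, 0, -0.1, 0, 0, 0, -0.035, 0, 0, 0, 0, 0, 0, 0, 0]'

```text
time_s: 56.0
ee_pos: [0.446, 0.3496, 0.2484]
eef_rot: [-3.141, -0.001, 3.14]
force: [-0.0, -0.7, -0.1]
grip_width: 0.0659
grip_force: 0.0
```

```bash
python3 - <<'E'
from m import *
cover(); c=shot('wrist','w7.png'); P=cloud(c)
m=(P[...,2]>.082)&(P[...,2]<.105)&(abs(P[...,0]-.446)<.1)&(abs(P[...,1]-.35)<.04)&(c['range_z']>0)
for b in blob(m,2):
    v,u=np.nonzero(b); print('handle',len(u),u.mean(),v.mean(),cv2.minAreaRect(ray(c,np.c_[u,v],.095)[:,:2].astype(np.float32)))
o=monitor.get_obs();print(o['ee_pos'],o['eef_rot'])
pl(.446,.350,.070,np.pi)
E
```

```text
cover 0.0501 ((0.4465286135673523, 0.35027122497558594), (0.06976418942213058, 0.28881821036338806), 89.96357727050781)
handle 1436 321.1016713091922 185.47353760445682 ((0.44494542479515076, 0.3499086797237396), (0.11036626249551773, 0.01569896563887596), 0.25519877672195435)
[0.44594867 0.34980352 0.24864855] [-3.14125389e+00 -4.11154258e-04  3.14062321e+00]
spin -0.001  shift -0.1 0.2 178.6  | len 179  q6 goal -0.91
```

The cover is unmoved at (0.446, 0.350). I'll regrip it where I let it go and return it to the original pose (TCP 0.6643, −0.0701, yaw 1.492).

>>> apply_moves --plan '[0, 0, 25, 0, 0, 0, 40, 0, 0, 0, 45, 0, 0, 0, 40, 0, 0, 0, 18, 0, 0, 0, 9, 0, 0, 0, 0, 0, 0, 0, 0, 0]'

```text
time_s: 56.9
ee_pos: [0.4464, 0.3504, 0.0731]
eef_rot: [3.141, 0.001, -3.142]
force: [-0.2, -0.1, -0.0]
grip_width: 0.0658
grip_force: 0.0
```

>>> apply_moves --plan '[0, 0, 0, 0, 0, 0, 0, 0, 0, 0, 0, 0, 0, 0, 0, 0, 0, 0, 0, 0, 0, 0, 0, 0, 0, 0, 0, 0, 0, 0, 0, 0, 0, 0, -15, 0, 0, 0, -30, 0, 0, 0, -35, 0, 0, 0, -35, 0, 0, 0, -30, 0, 0, 0, -12, 0, 0, 0, 0, 0]' --hand -1 --squeeze 30

```text
time_s: 58.4
ee_pos: [0.4463, 0.3502, 0.2305]
eef_rot: [3.14, 0.002, -3.141]
force: [0.4, 0.6, -2.8]
grip_width: 0.0156
grip_force: 30.0
```

```bash
python3 - <<'E'
from m import *
o=monitor.get_obs();print(o['time_s'],o['ee_pos'],o['eef_rot'],o['grip_width'],o['force'])
pl(.6643,-.0701,.22,1.492)
E
```

```text
58.4 [0.44626234 0.35021681 0.23051387] [ 3.14010564e+00  2.22483876e-03 -3.14137756e+00] 0.015620471583351227 [ 0.43558962  0.61587505 -2.82075252]
spin 1.650  shift -401.8 250.4 10.5  | len 474  q6 goal -0.03
```

>>> apply_moves --plan '[0, 0, 0, 0.08, 0, 0, 0, 0.12, 0, 0, 0, 0.145, 0, 0, 0, 0.145, 0, 0, 0, 0.145, 0, 0, 0, 0.145, 0, 0, 0, 0.145, 0, 0, 0, 0.145, 0, 0, 0, 0.145, 0, 0, 0, 0.145, 0, 0, 0, 0.145, 0, 0, 0, 0.1, 0, 0, 0, 0.045, -15, 9.5, 0, 0, -30, 18.5, 0, 0, -33, 20.6, 0, 0, -33, 20.6, 0, 0, -33, 20.6, 0, 0, -33, 20.6, 0, 0, -33, 20.6, 0, 0]'

```text
time_s: 60.4
ee_pos: [0.5599, 0.1287, 0.2269]
eef_rot: [-3.139, 0.001, 1.492]
force: [0.5, 1.5, -2.5]
grip_width: 0.0155
grip_force: 30.0
```

>>> apply_moves --plan '[-33, 20.6, 0, 0, -33, 20.6, 0, 0, -33, 20.6, 0, 0, -33, 20.6, 0, 0, -30, 18.5, 0, 0, -20, 12.5, 0, 0, -9.8, 5.9, 0, 0, 0, 0, 0, 0, 0, 0, 0, 0]'

```text
time_s: 61.3
ee_pos: [0.6634, -0.0693, 0.2282]
eef_rot: [-3.14, -0.0, 1.492]
force: [-0.7, 0.3, -1.0]
grip_width: 0.0156
grip_force: 30.0
```

```bash
python3 - <<'E'
from m import *
pl(.6648,-.0696,.13,1.492); print(monitor.get_obs()['ee_pos'])
c=shot('wrist','w8.png'); P=cloud(c); im=c['image'].astype(int)
m=(im[...,2]>im[...,0]+60)&(P[...,2]>.18)&(P[...,2]<.26)&(c['range_z']>0)
b=blob(m)[0]; w=P[b]; print('cover',w[:,2].mean().round(4),cv2.minAreaRect(w[:,:2].astype(np.float32)))
E
```

```text
spin 0.000  shift -0.2 1.4 98.2  | len 98  q6 goal -0.03
[ 0.66336863 -0.06930867  0.22816587]
cover 0.206 ((0.6673452854156494, -0.01460014283657074), (0.1725647747516632, 0.07017234712839127), 85.55502319335938)
```

View pics/w8.png

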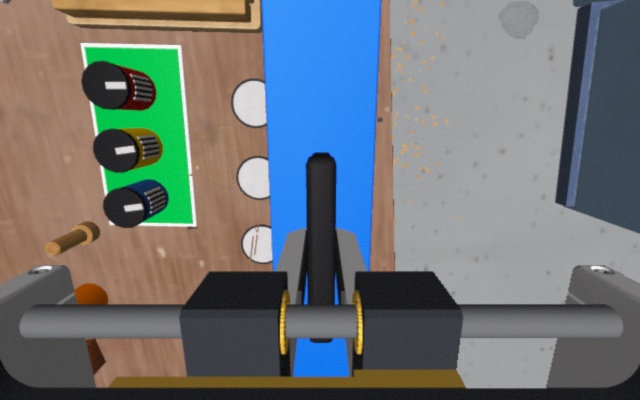

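The cover is aligned over the scanner and the tins still stand on the mat. I'll lower it in two stages and check the force in between.

>>> apply_moves --plan '[-0.5, 1, 20, 0, 0, 0, 30, 0, 0, 0, 20, 0, 0, 0, 10, 0, 0, 0, 8, 0, 0, 0, 8, 0, 0, 0, 0, 0]'

```text
time_s: 62.05
ee_pos: [0.6645, -0.0706, 0.1325]
eef_rot: [-3.141, -0.0, 1.492]
force: [0.7, -0.5, -2.3]
grip_width: 0.0154
grip_force: 30.0
```

>>> apply_moves --plan '[0, 0, 8, 0, 0, 0, 8, 0, 0, 0, 6, 0, 0, 0, 3, 0, 0, 0, 2, 0, 0, 0, 0, 0, 0, 0, 0, 0]'

```text
time_s: 62.75
ee_pos: [0.6649, -0.0709, 0.1062]
eef_rot: [3.141, 0.0, 1.492]
force: [0.4, -0.1, -1.7]
grip_width: 0.0155
grip_force: 30.0
```

Free fall-in with no side force. I'll go the last 2.5 mm, release, and retreat.

>>> apply_moves --plan '[0, 0, 1.5, 0, 0, 0, 1, 0, 0, 0, 0, 0, 0, 0, 0, 0]'

```text
time_s: 63.15
ee_pos: [0.6647, -0.0709, 0.1035]
eef_rot: [-3.142, 0.0, 1.492]
force: [0.4, -0.2, -1.7]
grip_width: 0.0152
grip_force: 30.0
```

>>> apply_moves --plan '[0, 0, 0, 0, 0, 0, 0, 0, 0, 0, 0, 0, 0, 0, 0, 0, 0, 0, 0, 0, 0, 0, -15, 0, 0, 0, -30, 0, 0, 0, -40, 0, 0, 0, -40, 0, 0, 0, -30, 0, 0, 0, -20, 0, 0, 0, 0, 0, 0, 0, 0, 0]' --hand 0.4

```text
time_s: 64.45
ee_pos: [0.6646, -0.0708, 0.2783]
eef_rot: [3.142, 0.0, 1.492]
force: [1.1, 0.4, -0.7]
grip_width: 0.0657
grip_force: 0.0
```

```bash
python3 - <<'E'
from m import *
o=monitor.get_obs();print(o['time_s'],o['ee_pos'])
c=shot('wrist','w9.png'); P=cloud(c); im=c['image'].astype(int)
m=(im[...,2]>im[...,0]+60)&(P[...,2]>.06)&(P[...,2]<.1)&(c['range_z']>0)
b=blob(m)[0]; w=P[b]; q=np.linalg.lstsq(np.c_[w[:,:2]-[.664,-.07],np.ones(len(w))],w[:,2],rcond=None)[0]
print('cover top z (home .079)',w[:,2].mean().round(4),'tilt',q.round(4),cv2.minAreaRect(w[:,:2].astype(np.float32)))
m=(P[...,2]>.112)&(P[...,2]<.135)&(abs(P[...,0]-.664)<.06)&(abs(P[...,1]+.069)<.1)&(c['range_z']>0)
b=blob(m)[0]; v,u=np.nonzero(b); print('handle',cv2.minAreaRect(ray(c,np.c_[u,v],.125)[:,:2].astype(np.float32)))
lids(c); 
c=shot('scene'); lids(c,xlim=(.25,.5))
E
```

```text
64.45 [ 0.66457595 -0.07084904  0.27825482]
cover top z (home .079) 0.0795 tilt [-0.0002 -0.0001  0.0795] ((0.6641838550567627, -0.0712336003780365), (0.29007527232170105, 0.0702316090464592), 85.39491271972656)
handle ((0.6644942164421082, -0.07000749558210373), (0.11028974503278732, 0.015244671143591404), 85.14441680908203)
lid px 131 87 xy 0.4453 0.0579 r 0.0260 [54. 55. 55.]
lid px 139 145 xy 0.4387 -0.0101 r 0.0256 [55. 56. 55.]
lid px 146 195 xy 0.4325 -0.0757 r 0.0260 [55. 57. 57.]
lid px 309 352 xy 0.6256 -0.3377 r 0.0267 [ 23. 203. 198.]
lid px 370 367 xy 0.7161 -0.3841 r 0.0315 [137.  83.  35.]
lid px 82 289 xy 0.3142 -0.2101 r 0.0189 [222. 133.   2.]
lid px 83 231 xy 0.3368 -0.1185 r 0.0123 [150. 109.  65.]
lid px 325 278 xy 0.3073 -0.2230 r 0.0266 [223. 140.  31.]
lid px 313 233 xy 0.4276 -0.0775 r 0.0283 [54. 57. 55.]
lid px 299 222 xy 0.4361 -0.0128 r 0.0276 [58. 57. 54.]
lid px 285 212 xy 0.4412 0.0567 r 0.0279 [59. 55. 55.]
lid px 222 217 xy 0.2891 0.2009 r 0.0272 [203. 162.  14.]
```

View pics/w9.png

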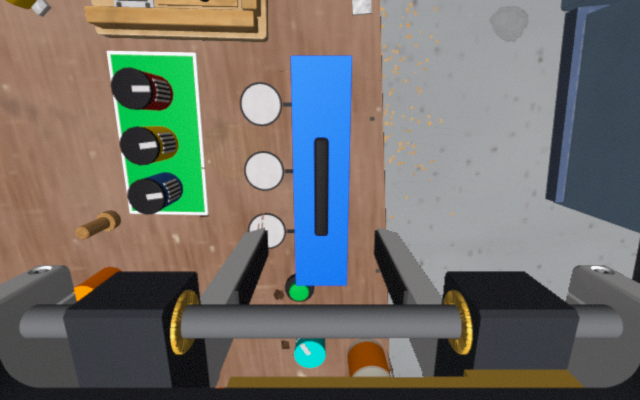

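The cover is home and level: its top is at 0.0795 m against 0.079, centred at (322,170). The three tins stand on the mat at (140,90), (148,146) and (155,193), and the gripper is clear.

```bash
python3 -c "
from station import ctrl
print(ctrl.hand_in())"
```

```text
the job is handed in; nothing more can be done
None
```

I scanned all three tins with the button fully down, stood them upright on the green mat, put the dust cover back level on the scanner, and handed the job in at about 64 s; the hand-in returned no verdict.

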